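# Set up the bench disc sander for a wooden blank

### The arm

A 6-joint arm with a two-finger parallel gripper is mounted at the origin on the work surface. World frame = base frame: x ahead of the robot, y to its left, z up, the work surface at z = 0. Lengths are in m, angles in degrees, forces in N, time in s.
With the tool pointing down it reaches from about 0.35 to 0.875 m from the base axis. Payload 4.2 kg.
Tool frame: the origin (TCP) lies midway between the tips of the shut fingers; the grasp point (between the pads) lies 19 mm behind it; z points along the fingers, y is the line along which they close (so a half turn about z gives the same grasp; the last joint's range is limited). The gripper opens to 87 mm and grips with 3 to 60 N. Pads are 19 mm wide; open, the fingers measure 117 mm over their backs; the gripper's body (75 mm by 190 mm) begins 51 mm behind the grasp point.
Start: joints at [-61.215, 22.042, 0.453, 0, -68.411, -14.817], TCP at [0.151, -0.606, 0.223] pointing down, gripper open.
Joint ranges: [-179.83, 179.83], [-69.29, 118.12], [-61.27, 80.66], [-181.25, 117.63], [-171.15, -9.14], [-177.46, 177.46]. Speed limits (degrees/s): [159.86, 159.86, 180, 180, 180, 180].

### API

Orientations are given as a 3x3 rotation matrix whose columns are the frame's x, y, z axes.
In Python, from station import sense, capture, camera_params, finish_job gives the robot as it stands.
- The arm moves only by the tool drive_tool, never from a script. Its argument "rows" is a list of rows, each an object of numbers: "tx", "ty", "tz": the shift along the tool's x, y, z in cm; "ax", "ay", "az": the turn, a rotation vector about the tool's x, y, z in rad; "claw": the finger opening in cm, from 0 to 8.7. In form: [{"tx": .., "ty": .., "tz": .., "ax": .., "ay": .., "az": .., "claw": ..}, ...]. A call has 1 to 10 rows; each row shifts and turns the commanded pose from where the row before left it, along the tool's axes as they then stand; what a row does not reach is not made up. A row lasts 1/12 s, in which the tool goes at most 41.7 mm and 7.16 degrees, less where a joint would pass 70% of its speed; a pose out of reach is approached as far as the arm can. A call with a gripper value outside its range is refused whole. The fingers move at their own pace and stop on an object; the grip force is fixed at half the most. Time passes only in rows, so rows that do not move let the fingers close. It gives the time, the measured TCP pose, the force, the opening and the grip force at its end, in the units of the state.
- sense(): the state, without advancing time (a new reading comes with each control period).
- capture(name): name is "scene" or "top" or "wrist"; returns (picture, depth): 400x640x3 uint8, red, green, blue; 400x640 float32, m along the optical axis (not along the pixel's ray), 0 where there is no reading.
- camera_params(name): a dict with "intrinsics" (3x3 intrinsics, pixels), "k1" (the pictures are not rectified: a ray, as slopes to the right and down, at radius r is drawn at 1 + k1 r^2 times it, then the intrinsics apply), "R" (3x3) and "t" (3): a world point X has camera coordinates R X + t; the wrist camera has in their place "tool_from_camera" (4x4, takes a point from camera to tool coordinates, whose origin is the TCP and whose axes are the flange's). Camera axes: x right, y down, z forward; pixel columns grow to the right and rows downward; lengths in m; the calibration is good to about 2 mm. A picture is of the moment at which its call begins: read the wrist's pose just before it. camera_params takes no time and is no camera call.
- finish_job(): hands the job in; it is judged then, once.
The state is a dict: "time_s": time; "joints": joint angles; "joint_velocities": joint speeds; "effort": joint torques, N m; "tcp_pos": TCP position; "ee_rot": TCP orientation; "wrist_force": force on the tool from outside, world axes, zero at the start; "moment": the same for the moment, N m; "gripper_width": opening from 0.0 (shut) to 1.0 (fully open); "gripper_force": force on a finger pad.
Only numpy, scipy, OpenCV 4.12 (cv2) and the standard library are available. Lean on these libraries where they do the work, as an engineer would, in place of code of your own. Each camera call takes 0.05 s, during which the arm holds its last target. There are 200 camera calls.

### The job

Set up the disc sander: first turn its tilt knob until the drooping work plate is level, then push the clear sash up from under its bottom rail until the top of the rail is flush with the top of the steel height tab on the left post. Finally lay the loose wooden blank upright on the middle of the plate, pointing straight at the disc, with its far end just past the sash pane but short of the disc, and let go, leaving plate and sash as set and not disturbing the other things on the bench.

Things in the scene. Friction and masses are not known exactly. Their poses are not given: they have to be found in the camera images.
- sander: bench disc sander, bolted down. Origin on the table under the sash pane; x points away from the operator, square to the sash, y to the left, z up. All offsets here are in this frame, mm. Two 30 mm square posts stand at y = -170 and +170, x = 0, 440 high, with a cross bar between their tops (z 420 to 440). Pane at x = 0 (6 thick, 300 wide). Vertical sanding disc, 125 across, facing the operator at x = 52, centre z = 105, motor behind it.
- plate (a joint): tilt of the work plate, rad: 0 is level, negative when its front edge (towards the operator) droops. The plate is 155 long (x -170 to -15), 140 wide, hinged at its far edge (x -15); top face at z = 70 when level. It starts drooping 0.06 to 0.13 and moves only through the tilt knob, by 0.06 rad per rad of knob; it stays where it is left.
- plate_mid (a point): middle of the plate's top face; turns with the plate (its x runs to the far edge)
- knob_grip (a point): tilt knob in front of the plate (x -205, y 0), vertical axis: a black upright bar grip 60 long, 14 thick, 30 high (z 74 to 104) on a disc 60 across. The point is on the axis, mid-height of the bar, z 91; x runs along the bar, z up. Turning it clockwise seen from above raises the plate's front edge. About 0.15 N m turns it; it stays where it is left and needs 1.0 to 2.2 rad. The bar's direction itself means nothing.
- rail (a point): sash bottom rail, an aluminium ledge 300 wide that sticks out 35 from the pane plane towards the operator, 12 thick. The point is the middle of its front edge, on its top face (x -35, y 0); the underside is 12 lower and starts 50 to 65 above the level plate. Nothing hangs below the rail.
- sash (a joint): height of the sash above its lowest stop, m, range 0 to 0.20; grows upward. Counterbalanced: it takes about 3 N to move either way and stays where it is left. It must go up 60 to 125 mm.
- mark_top (a point): height mark: flat steel tab 55 long, 26 wide, 6 thick clamped to the left post, sticking out towards the operator (x -15 to -70, y 170). The point is on its top face near its tip; the rail's top face must come level with it.
- blank_mid (a point): centre of the loose wooden blank, 160 long (x), 45 wide (y), 70 high (z), 0.2 to 0.4 kg, standing on the table left or right of the sander; its two ends are alike. Laid on the level plate its centre is at z 105. For the far end to be just past the pane and short of the disc the centre should lie near x -55, y 0.
- tin: bystander, leave alone: closed paint tin, 80 mm across, 120 mm high; origin at the underside
- jar: bystander, leave alone: small glass jar, 56 mm across, 75 mm high, stands left of the work plate; origin at the underside
- glue: bystander, leave alone: white glue bottle, 52 mm across, 160 mm high, stands right of the work plate; origin at the underside
- glue_gun: bystander, leave alone: blue glue gun lying on its side, 165 mm long, 45 mm high; origin at the underside
- mug: bystander, leave alone: white mug with brushes, 72 mm across, 180 mm high with brushes; origin at the underside
- dowels: bystander, leave alone: bundle of three dowels lying along its x, 420 mm long, 14 mm high; origin at the underside
- figure: bystander, leave alone: carved wooden animal, 70 mm base, 150 mm high; origin at the underside
- sanding_block: bystander, leave alone: cork sanding block lying flat, 110 x 60 x 30 mm; origin at the underside
Things that resemble listed ones, but are neither listed nor needed, are in the scene too. What is shaped like the part that bears blank_mid but orange or yellow is not meant.

How it is judged:
By the outcome, as a careful person would: the job done as asked, in the order asked, and still so for the second after the job is handed in, with the robot touching nothing.
It also fails if it takes over 72 s, if anything falls off the work surface, if the arm or the gripper's body presses on something with over 40 N, if the wrist force passes 120 N, or if a joint passes its speed limit or range.

## Working session

There is one attempt and no reset: what is moved stays moved. The work goes in short steps, Python scripts to look and compute and a tool call to move; the robot and the scene stay as the last step left them, time stands still between calls to the robot, and variables do not carry over. Pictures are saved under pics/ and viewed, at most 10 in all, crops included, and the job is handed in when it is done.

Besides the shell and the picture viewer there is one more tool, called after ">>>" by a JSON object that holds its "op" and its "data". drive_tool: Moves the arm, as the interface text tells. Its arguments: {"type":"object","properties":{"rows":{"type":"array"}},"required":["rows"]}

```bash
mkdir -p pics; ls; cat > h.py <<'E'
import numpy as np, cv2
from station import sense, capture, camera_params, finish_job
def grab(n):
    s=sense(); p,d=capture(n); c=camera_params(n)
    if n=="wrist":
        T=np.array(c["tool_from_camera"]); R=np.array(s["ee_rot"]); W=np.eye(4); W[:3,:3]=R; W[:3,3]=s["tcp_pos"]
        M=W@T
    else:
        M=np.eye(4); R=np.array(c["R"]); M[:3,:3]=R.T; M[:3,3]=-R.T@np.array(c["t"])
    np.savez(f"{n}.npz",p=p,d=d,M=M,K=c["intrinsics"],k1=c["k1"])
    return p,d
def load(n): return dict(np.load(f"{n}.npz"))
def rays(v,px):
    px=np.atleast_2d(np.float64(px)); 
    u=cv2.undistortPoints(px[:,None],v["K"],np.array([float(v["k1"]),0,0,0,0]))[:,0]
    return np.c_[u,np.ones(len(u))]
def pts(v,px,d=None):
    px=np.atleast_2d(px)
    if d is None: d=np.array([v["d"][int(round(y)),int(round(x))] for x,y in px])
    c=rays(v,px)*np.asarray(d)[:,None]
    return c@v["M"][:3,:3].T+v["M"][:3,3]
def cloud(v):
    h,w=v["d"].shape; yy,xx=np.mgrid[:h,:w]
    P=pts(v,np.c_[xx.ravel(),yy.ravel()],v["d"].ravel()); P[v["d"].ravel()==0]=np.nan
    return P.reshape(h,w,3)
def atz(v,px,z):
    r=rays(v,px)@v["M"][:3,:3].T; o=v["M"][:3,3]
    return o+r*((z-o[2])/r[:,2])[:,None]
def tri(v1,p1,v2,p2):
    d1=(rays(v1,p1)@v1["M"][:3,:3].T)[0];d2=(rays(v2,p2)@v2["M"][:3,:3].T)[0]
    o1,o2=v1["M"][:3,3],v2["M"][:3,3]
    t=np.linalg.lstsq(np.c_[d1,-d2],o2-o1,rcond=None)[0]
    a,b=o1+t[0]*d1,o2+t[1]*d2
    return (a+b)/2,np.linalg.norm(a-b)
def save(n,img): cv2.imwrite(f"pics/{n}.png",img[...,::-1])
E
python3 - <<'E'
from h import *
for n in("scene","top"):
    p,d=grab(n); save(n+"0",p); v=load(n); print(n,v["M"].round(3),(d==0).mean())
E
```

```text
pics
scene [[-0.337  0.827 -0.451  1.349]
 [ 0.942  0.296 -0.16   0.298]
 [ 0.002 -0.478 -0.878  1.875]
 [ 0.     0.     0.     1.   ]] 0.00386328125
top [[ 0.012 -0.985  0.17   0.258]
 [-1.    -0.016 -0.018  0.006]
 [ 0.02  -0.17  -0.985  1.618]
 [ 0.     0.     0.     1.   ]] 0.0037890625
```

View pics/scene0.png

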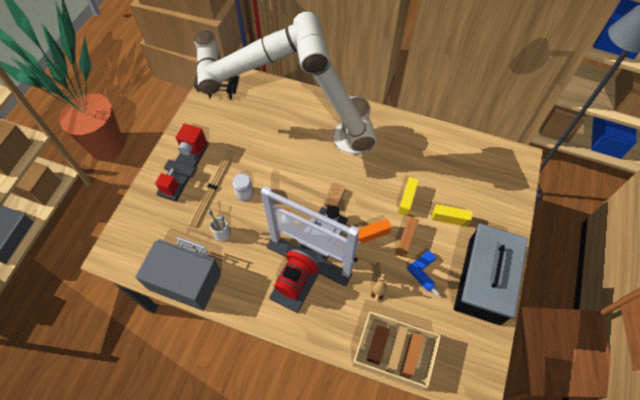

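View pics/top0.png

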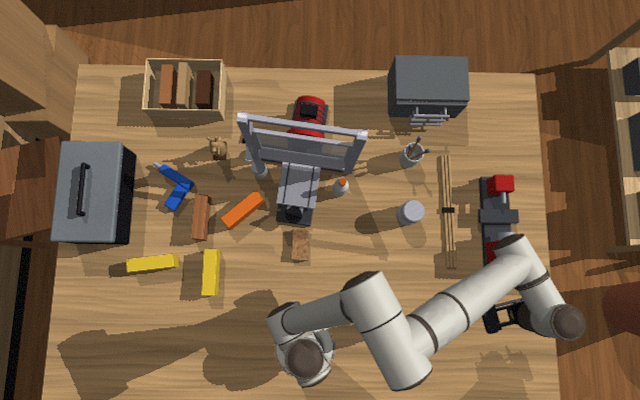

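The scene view shows the sander at (310,240) and the top view shows it at (300,170). In the top view the brown blank is at (201,217), the cork block is at (301,245), and there are orange and yellow decoys nearby.

```bash
python3 - <<'E'
from h import *
v=load("top"); save("topc",cv2.resize(v["p"][105:250,185:385],None,fx=4,fy=4,interpolation=cv2.INTER_CUBIC))
P=cloud(v)
for n,px in dict(blank=(201,217),plate_far=(302,172),plate_near=(295,200),knob=(293,212),postL=(243,118),postR=(363,135),cork=(301,245),glue=(341,183)).items(): print(n,P[px[1],px[0]].round(4))
# blank top: cluster by colour near, height
m=(P[...,2]>.055)&(P[...,2]<.085); m[:, :185]=0; m[:,222:]=0; m[:190]=0; m[:245]; m[242:]=0
q=P[m]; print(len(q),np.median(q[:,2])); r=cv2.minAreaRect((q[:,:2]*1000).astype(np.float32)); print(r)
# crossbar
m=(P[...,2]>.415)&(P[...,2]<.46); m[:,380:]=0; m[250:]=0
q=P[m]; print(len(q),np.median(q[:,2])); r=cv2.minAreaRect((q[:,:2]*1000).astype(np.float32)); print(r)
E
```

```text
blank [0.4473 0.3694 0.0695]
plate_far [0.6167 0.0156 0.0675]
plate_near [0.5157 0.0392 0.0554]
knob [0.465  0.0443 0.1063]
postL [0.6826 0.1809 0.4402]
postR [ 0.6395 -0.1554  0.4399]
cork [0.3564 0.0151 0.026 ]
glue [ 0.5592 -0.1177  0.1605]
615 0.06995256619435808
((451.14007568359375, 349.8200378417969), (100.23772430419922, 159.0900115966797), 88.24393463134766)
1076 0.4396657918017025
((663.6969604492188, 15.356964111328125), (370.21026611328125, 32.7064208984375), 81.83029174804688)
```

View pics/topc.png

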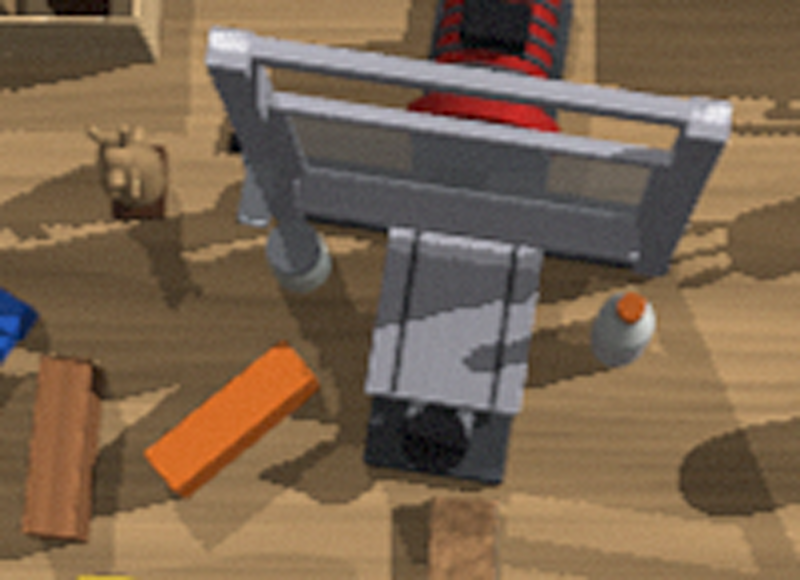

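The enlarged crop shows the plate at (385-540, 230-410) with the round knob at (437,435). The rail's front edge is at about y=250 and the tip of the steel tab at (252,220). The jar is at (300,260), the glue at (622,330) and the blank at (60,445).

```bash
python3 - <<'E'
from h import *
v=load("top"); P=cloud(v)
m=(P[...,2]>.062)&(P[...,2]<.078); m[:, :185]=0; m[:,211:]=0; m[:185]=0; m[245:]=0
q=P[m]; r=cv2.minAreaRect((q[:,:2]*1000).astype(np.float32)); print("blank",len(q),r)
s=sense(); print(np.array(s["ee_rot"]).round(3),s["tcp_pos"],s["gripper_width"])
c=camera_params("wrist"); print(np.array(c["tool_from_camera"]).round(3),np.array(c["intrinsics"]).round(0),c["k1"])
E
```

```text
blank 576 ((451.95550537109375, 376.4158935546875), (47.02100372314453, 159.0900115966797), 88.24393463134766)
[[-0.97  -0.241 -0.001]
 [-0.241  0.97   0.002]
 [ 0.     0.002 -1.   ]] [ 0.15074686 -0.6059788   0.22155152] 0.9979443750378744
[[ 0.001 -0.967 -0.255  0.07 ]
 [ 1.     0.     0.001  0.001]
 [-0.    -0.255  0.967 -0.163]
 [ 0.     0.     0.     1.   ]] [[307.   0. 319.]
 [  0. 307. 203.]
 [  0.   0.   1.]] 0.006640040685136127
```

>>> {"op": "drive_tool", "data": {"rows": [{"az": 0.097, "tz": -2.5}, {"az": 0.097, "tz": -2.5}, {"az": 0.097, "tz": -2.5}, {"az": 0.097, "tz": -2.5}, {"tx": -1.19, "ty": 3.82}, {"tx": -1.19, "ty": 3.82}, {"tx": -1.19, "ty": 3.82}, {"tx": -1.19, "ty": 3.82}, {"tx": -1.19, "ty": 3.82}, {"tx": -1.19, "ty": 3.82}]}}

```text
invalid input at $.rows[0]: expected keys tx, ty, tz, ax, ay, az, claw
```

>>> {"op": "drive_tool", "data": {"rows": [{"tx": -1.19, "ty": 3.82}, {"tx": -1.19, "ty": 3.82}, {"tx": -1.19, "ty": 3.82}, {"tx": -1.19, "ty": 3.82}, {"tx": -1.19, "ty": 3.82}, {"tx": -1.19, "ty": 3.82}, {"tx": -1.19, "ty": 3.82}, {"tx": -1.19, "ty": 3.82}, {"tx": -1.19, "ty": 3.82}, {"tx": -1.19, "ty": 3.82}]}}

```text
invalid input at $.rows[0]: expected keys tx, ty, tz, ax, ay, az, claw
```

>>> {"op": "drive_tool", "data": {"rows": [{"tx": -1.19, "ty": 3.82}, {"tx": -1.19, "ty": 3.82}, {}, {}]}}

```text
invalid input at $.rows[0]: expected keys tx, ty, tz, ax, ay, az, claw
```

```bash
python3 - <<'E'
from h import *
p,d=grab("wrist"); save("w1",p); s=sense(); print(s["tcp_pos"],np.array(s["ee_rot"]).round(3),s["joints"],s["wrist_force"])
E
```

```text
[ 0.15078254 -0.60609686  0.22171619] [[-0.97  -0.241 -0.001]
 [-0.241  0.97   0.002]
 [ 0.     0.002 -1.   ]] [-6.12139043e+01  2.20823189e+01  4.00106380e-01 -1.78687651e-02
 -6.84112898e+01 -1.48159774e+01] [0.46587644 0.14602149 0.88160986]
```

View pics/w1.png

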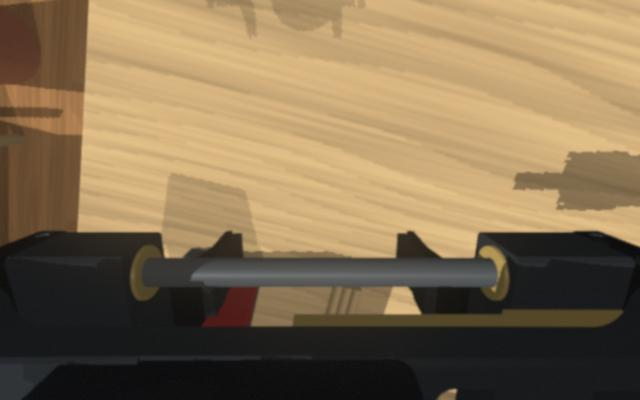

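The gripper fills the lower half of the wrist view, so the camera sees the tool's +x side. I'll turn the tool so +x points at the sander.

>>> {"op": "drive_tool", "data": {"rows": [{"tx": 0, "ty": 0, "tz": -1.3, "ax": 0, "ay": 0, "az": -0.12, "claw": 8.7}, {"tx": 0, "ty": 0, "tz": -1.3, "ax": 0, "ay": 0, "az": -0.12, "claw": 8.7}, {"tx": 0, "ty": 0, "tz": -1.3, "ax": 0, "ay": 0, "az": -0.12, "claw": 8.7}, {"tx": 0, "ty": 0, "tz": -1.3, "ax": 0, "ay": 0, "az": -0.12, "claw": 8.7}, {"tx": 0, "ty": 0, "tz": -1.3, "ax": 0, "ay": 0, "az": -0.12, "claw": 8.7}, {"tx": 0, "ty": 0, "tz": -1.3, "ax": 0, "ay": 0, "az": -0.12, "claw": 8.7}, {"tx": 0, "ty": 0, "tz": -1.3, "ax": 0, "ay": 0, "az": -0.12, "claw": 8.7}, {"tx": 0, "ty": 0, "tz": -1.3, "ax": 0, "ay": 0, "az": -0.12, "claw": 8.7}, {"tx": 0, "ty": 0, "tz": -1.3, "ax": 0, "ay": 0, "az": -0.12, "claw": 8.7}, {"tx": 0, "ty": 0, "tz": -1.3, "ax": 0, "ay": 0, "az": -0.12, "claw": 8.7}]}}

```text
time_s: 0.98
tcp_pos: [0.1508, -0.6063, 0.3527]
ee_rot: [[-0.121, -0.993, -0.0], [-0.993, 0.121, 0.001], [-0.001, 0.0, -1.0]]
wrist_force: [-0.5, -0.8, 0.5]
gripper_width: 1.0
gripper_force: 0.0
```

>>> {"op": "drive_tool", "data": {"rows": [{"tx": 0, "ty": 0, "tz": 0, "ax": 0, "ay": 0, "az": -0.12, "claw": 8.7}, {"tx": 0, "ty": 0, "tz": 0, "ax": 0, "ay": 0, "az": -0.12, "claw": 8.7}, {"tx": 0, "ty": 0, "tz": 0, "ax": 0, "ay": 0, "az": -0.12, "claw": 8.7}, {"tx": 0, "ty": 0, "tz": 0, "ax": 0, "ay": 0, "az": -0.12, "claw": 8.7}, {"tx": 0, "ty": 0, "tz": 0, "ax": 0, "ay": 0, "az": -0.12, "claw": 8.7}, {"tx": 0, "ty": 0, "tz": 0, "ax": 0, "ay": 0, "az": -0.12, "claw": 8.7}, {"tx": 0, "ty": 0, "tz": 0, "ax": 0, "ay": 0, "az": -0.12, "claw": 8.7}, {"tx": 0, "ty": 0, "tz": 0, "ax": 0, "ay": 0, "az": -0.12, "claw": 8.7}, {"tx": 0, "ty": 0, "tz": 0, "ax": 0, "ay": 0, "az": -0.12, "claw": 8.7}, {"tx": 0, "ty": 0, "tz": 0, "ax": 0, "ay": 0, "az": -0.12, "claw": 8.7}]}}

```text
time_s: 1.82
tcp_pos: [0.1509, -0.6063, 0.352]
ee_rot: [[0.881, -0.472, -0.0], [-0.472, -0.881, 0.001], [-0.001, -0.001, -1.0]]
wrist_force: [0.6, -0.3, 0.1]
gripper_width: 0.999
gripper_force: 0.0
```

>>> {"op": "drive_tool", "data": {"rows": [{"tx": 0, "ty": 0, "tz": 0, "ax": 0, "ay": 0, "az": -0.12, "claw": 8.7}, {"tx": 0, "ty": 0, "tz": 0, "ax": 0, "ay": 0, "az": -0.12, "claw": 8.7}, {"tx": 0, "ty": 0, "tz": 0, "ax": 0, "ay": 0, "az": -0.11, "claw": 8.7}, {"tx": 1, "ty": -3.8, "tz": 0, "ax": 0, "ay": 0, "az": 0, "claw": 8.7}, {"tx": 1, "ty": -3.8, "tz": 0, "ax": 0, "ay": 0, "az": 0, "claw": 8.7}, {"tx": 1, "ty": -3.8, "tz": 0, "ax": 0, "ay": 0, "az": 0, "claw": 8.7}, {"tx": 1, "ty": -3.8, "tz": 0, "ax": 0, "ay": 0, "az": 0, "claw": 8.7}, {"tx": 1, "ty": -3.8, "tz": 0, "ax": 0, "ay": 0, "az": 0, "claw": 8.7}, {"tx": 1, "ty": -3.8, "tz": 0, "ax": 0, "ay": 0, "az": 0, "claw": 8.7}, {"tx": 1, "ty": -3.8, "tz": 0, "ax": 0, "ay": 0, "az": 0, "claw": 8.7}]}}

```text
time_s: 2.65
tcp_pos: [0.2593, -0.3518, 0.3523]
ee_rot: [[0.989, -0.148, -0.0], [-0.148, -0.989, 0.0], [-0.0, -0.0, -1.0]]
wrist_force: [0.4, 0.7, -0.4]
gripper_width: 1.002
gripper_force: 0.0
```

>>> {"op": "drive_tool", "data": {"rows": [{"tx": 1, "ty": -3.8, "tz": 0, "ax": 0, "ay": 0, "az": 0, "claw": 8.7}, {"tx": 1, "ty": -3.8, "tz": 0, "ax": 0, "ay": 0, "az": 0, "claw": 8.7}, {"tx": 1, "ty": -3.8, "tz": 0, "ax": 0, "ay": 0, "az": 0, "claw": 8.7}, {"tx": 1, "ty": -3.8, "tz": 0, "ax": 0, "ay": 0, "az": 0, "claw": 8.7}, {"tx": 1, "ty": -3.8, "tz": 0, "ax": 0, "ay": 0, "az": 0, "claw": 8.7}, {"tx": 1, "ty": -3.8, "tz": 0, "ax": 0, "ay": 0, "az": 0, "claw": 8.7}, {"tx": 1, "ty": -3.8, "tz": 0, "ax": 0, "ay": 0, "az": 0, "claw": 8.7}, {"tx": 1, "ty": -3.8, "tz": 0, "ax": 0, "ay": 0, "az": 0, "claw": 8.7}, {"tx": 1, "ty": -3.8, "tz": 0, "ax": 0, "ay": 0, "az": 0, "claw": 8.7}, {"tx": 1, "ty": -3.8, "tz": 0, "ax": 0, "ay": 0, "az": 0, "claw": 8.7}]}}

```text
time_s: 3.48
tcp_pos: [0.4141, 0.0095, 0.3527]
ee_rot: [[0.989, -0.146, 0.001], [-0.146, -0.989, 0.0], [0.0, -0.0, -1.0]]
wrist_force: [0.7, -0.4, -0.3]
gripper_width: 1.003
gripper_force: 0.0
```

>>> {"op": "drive_tool", "data": {"rows": [{"tx": 1, "ty": -3.4, "tz": 0, "ax": 0, "ay": 0, "az": 0, "claw": 8.7}, {"tx": 0, "ty": 0, "tz": 0, "ax": 0, "ay": 0, "az": 0, "claw": 8.7}, {"tx": 0, "ty": 0, "tz": 0, "ax": 0, "ay": 0, "az": 0, "claw": 8.7}]}}

```text
time_s: 3.73
tcp_pos: [0.4292, 0.041, 0.3517]
ee_rot: [[0.99, -0.144, -0.002], [-0.144, -0.99, -0.001], [-0.002, 0.001, -1.0]]
wrist_force: [0.7, -0.9, 0.5]
gripper_width: 1.004
gripper_force: 0.0
```

```bash
python3 - <<'E'
from h import *
p,d=grab("wrist"); save("w1",p); s=sense(); print(s["tcp_pos"],np.array(s["ee_rot"]).round(3),s["joints"],s["wrist_force"])
E
```

```text
[0.42884608 0.04002217 0.35202704] [[ 0.989 -0.146 -0.001]
 [-0.146 -0.989 -0.001]
 [-0.001  0.001 -1.   ]] [ 2.71048159e+01 -1.62357806e+00 -1.07311090e+01 -6.81086544e-03
 -8.09843252e+01  5.45106362e+01] [-0.40845824  0.13398308  0.33233998]
```

View pics/w1.png

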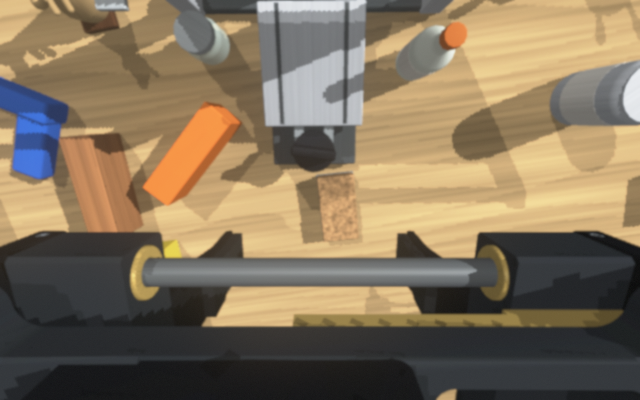

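The wrist view shows the plate at (260-365, 0-125), the knob at (315,150) and the cork block at (340,208). I'll measure the knob bar, plate tilt, rail and tab from depth.

```bash
cat >> h.py <<'E'
A=np.radians(-8.2); O=np.array([.6637,.0154,0]); S=np.array([[np.cos(A),-np.sin(A),0],[np.sin(A),np.cos(A),0],[0,0,1]])
def tos(P): return (P-O)@S
def tow(P): return np.asarray(P)@S.T+O
def rect(q): return cv2.minAreaRect((q[:,:2]*1000).astype(np.float32))
E
python3 - <<'E'
from h import *
for n in("wrist","top"):
    v=load(n); Q=tos(cloud(v)); x,y,z=Q[...,0],Q[...,1],Q[...,2]
    with np.errstate(invalid='ignore'):
        m=(abs(x+.205)<.05)&(abs(y)<.05)&(z>.092)&(z<.115); q=Q[m]; print(n,"knob",len(q),np.median(q[:,2]) if len(q) else 0,rect(q) if len(q)>4 else 0)
        m=(x>-.165)&(x<-.04)&(abs(y)<.06)&(z>.045)&(z<.085); q=Q[m]
        c=np.linalg.lstsq(np.c_[q,np.ones(len(q))][:,[0,1,3]],q[:,2],rcond=None)[0]; print(" plate",len(q),c,"z@-15",c@[-.015,0,1])
        m=(x>-.18)&(x<-.0)&(abs(y)<.1)&(z>.04)&(z<.09);q=Q[m];print(" plate y",np.percentile(q[:,1],[1,99]),np.percentile(q[:,0],[1,99]))
        for nm,m in dict(rail=(x>-.045)&(x<-.012)&(abs(y)<.13)&(z>.11)&(z<.3),tab=(x>-.08)&(x<-.02)&(abs(y-.17)<.02)&(z>.1)&(z<.41)).items():
            q=Q[m]; print(" ",nm,len(q), np.percentile(q,[2,50,98],axis=0).round(4) if len(q) else 0)
        print(" pane-top-of-post",)
E
```

```text
wrist knob 497 0.10440729589703357 ((-206.9563751220703, 0.15327835083007812), (59.833343505859375, 14.169271469116211), 82.59941101074219)
 plate 8808 [0.08478469 0.00158801 0.07230027] z@-15 0.07102849910456066
 plate y [-0.06696713  0.06939678] [-0.17261272 -0.01889763]
  rail 0 0
  tab 388 [[-0.0733  0.1583  0.2094]
 [-0.0702  0.1707  0.2146]
 [-0.0661  0.184   0.2166]]
 pane-top-of-post
top knob 74 0.10470362702825564 ((-203.77943420410156, -2.95465087890625), (58.134891510009766, 14.56033706665039), 81.8672103881836)
 plate 1153 [0.08669907 0.00147766 0.07177262] z@-15 0.07047213239455716
 plate y [-0.06970944  0.0668136 ] [-0.17475066 -0.01879   ]
  rail 498 [[-0.0342 -0.1247  0.1347]
 [-0.0241  0.0032  0.1442]
 [-0.0126  0.1257  0.1518]]
  tab 122 [[-0.0693  0.1564  0.2087]
 [-0.0444  0.1691  0.2146]
 [-0.0205  0.1821  0.2218]]
 pane-top-of-post
```

>>> {"op": "drive_tool", "data": {"rows": [{"tx": 3.05, "ty": -0.87, "tz": 0, "ax": 0, "ay": 0, "az": 0, "claw": 4.5}, {"tx": 0, "ty": 0, "tz": 1.5, "ax": 0, "ay": 0, "az": -0.12, "claw": 4.5}, {"tx": 0, "ty": 0, "tz": 1.5, "ax": 0, "ay": 0, "az": -0.12, "claw": 4.5}, {"tx": 0, "ty": 0, "tz": 1.5, "ax": 0, "ay": 0, "az": -0.12, "claw": 4.5}, {"tx": 0, "ty": 0, "tz": 1.5, "ax": 0, "ay": 0, "az": -0.12, "claw": 4.5}, {"tx": 0, "ty": 0, "tz": 1.5, "ax": 0, "ay": 0, "az": -0.12, "claw": 4.5}, {"tx": 0, "ty": 0, "tz": 1.5, "ax": 0, "ay": 0, "az": -0.12, "claw": 4.5}, {"tx": 0, "ty": 0, "tz": 1.5, "ax": 0, "ay": 0, "az": -0.12, "claw": 4.5}, {"tx": 0, "ty": 0, "tz": 1.5, "ax": 0, "ay": 0, "az": -0.12, "claw": 4.5}, {"tx": 0, "ty": 0, "tz": 1.5, "ax": 0, "ay": 0, "az": -0.12, "claw": 4.5}]}}

```text
time_s: 4.62
tcp_pos: [0.46, 0.0422, 0.2173]
ee_rot: [[0.593, 0.805, 0.001], [0.805, -0.593, 0.0], [0.001, 0.0, -1.0]]
wrist_force: [0.0, -0.2, 0.1]
gripper_width: 0.519
gripper_force: 0.0
```

>>> {"op": "drive_tool", "data": {"rows": [{"tx": 0, "ty": 0, "tz": 0, "ax": 0, "ay": 0, "az": -0.12, "claw": 4.5}, {"tx": 0, "ty": 0, "tz": 0, "ax": 0, "ay": 0, "az": -0.12, "claw": 4.5}, {"tx": 0, "ty": 0, "tz": 0, "ax": 0, "ay": 0, "az": -0.12, "claw": 4.5}, {"tx": 0, "ty": 0, "tz": 3, "ax": 0, "ay": 0, "az": 0, "claw": 4.5}, {"tx": 0, "ty": 0, "tz": 0, "ax": 0, "ay": 0, "az": 0, "claw": 4.5}, {"tx": 0, "ty": 0, "tz": 0, "ax": 0, "ay": 0, "az": 0, "claw": 4.5}]}}

```text
time_s: 5.12
tcp_pos: [0.4592, 0.0422, 0.187]
ee_rot: [[0.277, 0.961, -0.003], [0.961, -0.277, -0.002], [-0.002, -0.003, -1.0]]
wrist_force: [0.1, 0.1, 0.8]
gripper_width: 0.519
gripper_force: 0.0
```

>>> {"op": "drive_tool", "data": {"rows": [{"tx": 0.2, "ty": 0, "tz": 3, "ax": 0, "ay": 0, "az": 0, "claw": 4.5}, {"tx": 0, "ty": 0, "tz": 3, "ax": 0, "ay": 0, "az": 0, "claw": 4.5}, {"tx": 0, "ty": 0, "tz": 2.4, "ax": 0, "ay": 0, "az": 0, "claw": 4.5}, {"tx": 0, "ty": 0, "tz": 2, "ax": 0, "ay": 0, "az": 0, "claw": 4.5}, {"tx": 0, "ty": 0, "tz": 0, "ax": 0, "ay": 0, "az": 0, "claw": 4.5}, {"tx": 0, "ty": 0, "tz": 0, "ax": 0, "ay": 0, "az": 0, "claw": 0}, {"tx": 0, "ty": 0, "tz": 0, "ax": 0, "ay": 0, "az": 0, "claw": 0}, {"tx": 0, "ty": 0, "tz": 0, "ax": 0, "ay": 0, "az": 0, "claw": 0}, {"tx": 0, "ty": 0, "tz": 0, "ax": 0, "ay": 0, "az": 0, "claw": 0}, {"tx": 0, "ty": 0, "tz": 0, "ax": 0, "ay": 0, "az": 0, "claw": 0}]}}

```text
time_s: 5.95
tcp_pos: [0.4617, 0.0459, 0.0847]
ee_rot: [[0.275, 0.961, 0.002], [0.961, -0.275, 0.001], [0.002, 0.002, -1.0]]
wrist_force: [-0.5, -0.1, -0.5]
gripper_width: 0.22
gripper_force: 0.0
```

>>> {"op": "drive_tool", "data": {"rows": [{"tx": 0, "ty": 0, "tz": 0, "ax": 0, "ay": 0, "az": 0, "claw": 0}, {"tx": 0, "ty": 0, "tz": 0, "ax": 0, "ay": 0, "az": 0, "claw": 0}, {"tx": 0, "ty": 0, "tz": 0, "ax": 0, "ay": 0, "az": 0, "claw": 0}, {"tx": 0, "ty": 0, "tz": 0, "ax": 0, "ay": 0, "az": 0, "claw": 0}]}}

```text
time_s: 6.28
tcp_pos: [0.4601, 0.0459, 0.0842]
ee_rot: [[0.275, 0.961, -0.001], [0.961, -0.275, 0.0], [-0.0, -0.001, -1.0]]
wrist_force: [-4.0, 3.1, 5.1]
gripper_width: 0.162
gripper_force: 30.0
```

>>> {"op": "drive_tool", "data": {"rows": [{"tx": 0, "ty": 0, "tz": 0, "ax": 0, "ay": 0, "az": 0.1, "claw": 0}, {"tx": 0, "ty": 0, "tz": 0, "ax": 0, "ay": 0, "az": 0.1, "claw": 0}, {"tx": 0, "ty": 0, "tz": 0, "ax": 0, "ay": 0, "az": 0.1, "claw": 0}, {"tx": 0, "ty": 0, "tz": 0, "ax": 0, "ay": 0, "az": 0.1, "claw": 0}, {"tx": 0, "ty": 0, "tz": 0, "ax": 0, "ay": 0, "az": 0.1, "claw": 0}, {"tx": 0, "ty": 0, "tz": 0, "ax": 0, "ay": 0, "az": 0.1, "claw": 0}, {"tx": 0, "ty": 0, "tz": 0, "ax": 0, "ay": 0, "az": 0.1, "claw": 0}]}}

```text
time_s: 6.87
tcp_pos: [0.4607, 0.0454, 0.0842]
ee_rot: [[0.832, 0.555, -0.0], [0.555, -0.832, -0.001], [-0.001, 0.0, -1.0]]
wrist_force: [-0.2, 0.0, 3.1]
gripper_width: 0.156
gripper_force: 30.0
```

>>> {"op": "drive_tool", "data": {"rows": [{"tx": 0, "ty": 0, "tz": 0, "ax": 0, "ay": 0, "az": 0.1, "claw": 0}, {"tx": 0, "ty": 0, "tz": 0, "ax": 0, "ay": 0, "az": 0.1, "claw": 0}, {"tx": 0, "ty": 0, "tz": 0, "ax": 0, "ay": 0, "az": 0.1, "claw": 0}, {"tx": 0, "ty": 0, "tz": 0, "ax": 0, "ay": 0, "az": 0.1, "claw": 0}, {"tx": 0, "ty": 0, "tz": 0, "ax": 0, "ay": 0, "az": 0.1, "claw": 0}, {"tx": 0, "ty": 0, "tz": 0, "ax": 0, "ay": 0, "az": 0.1, "claw": 0}, {"tx": 0, "ty": 0, "tz": 0, "ax": 0, "ay": 0, "az": 0.12, "claw": 0}, {"tx": 0, "ty": 0, "tz": 0, "ax": 0, "ay": 0, "az": 0, "claw": 0}, {"tx": 0, "ty": 0, "tz": 0, "ax": 0, "ay": 0, "az": 0, "claw": 0}]}}

```text
time_s: 7.62
tcp_pos: [0.4609, 0.0447, 0.0842]
ee_rot: [[0.992, -0.124, -0.0], [-0.124, -0.992, -0.001], [-0.0, 0.002, -1.0]]
wrist_force: [-0.1, -5.4, 4.8]
gripper_width: 0.155
gripper_force: 30.0
```

```bash
cat > plate.py <<'E'
from h import *
for n in("wrist","top","scene"):
    grab(n); v=load(n); Q=tos(cloud(v)); x,y,z=Q[...,0],Q[...,1],Q[...,2]
    with np.errstate(invalid='ignore'):
        m=(x>-.165)&(x<-.02)&(abs(y)<.062)&(z>.045)&(z<.085); q=Q[m]
        if len(q)<50: continue
        for _ in range(3):
            c=np.linalg.lstsq(np.c_[q,np.ones(len(q))][:,[0,1,3]],q[:,2],rcond=None)[0]; r=q[:,2]-q[:,:2]@c[:2]-c[2]; q=q[abs(r)<.003]
        print(n,len(q),c.round(4),"z@-15",(c@[-.015,0,1]).round(4),"std",r.std().round(5), "xr",q[:,0].min(),q[:,0].max())
E
python3 plate.py
```

```text
wrist 40015 [-0.0005  0.0005  0.0707] z@-15 0.0707 std 0.00071 xr -0.16498180420497305 -0.07496060010461263
top 453 [ 0.0075 -0.0035  0.0714] z@-15 0.0713 std 0.00167 xr -0.15178187175345798 -0.020120925873904173
scene 65 [-0.0467  0.0055  0.0651] z@-15 0.0658 std 0.00157 xr -0.1463209506325711 -0.020085566262248215
```

>>> {"op": "drive_tool", "data": {"rows": [{"tx": 0, "ty": 0, "tz": 0, "ax": 0, "ay": 0, "az": 0, "claw": 4.5}, {"tx": 0, "ty": 0, "tz": 0, "ax": 0, "ay": 0, "az": 0, "claw": 4.5}, {"tx": 0, "ty": 0, "tz": 0, "ax": 0, "ay": 0, "az": 0, "claw": 4.5}, {"tx": 0, "ty": 0, "tz": -2, "ax": 0, "ay": 0, "az": 0, "claw": 4.5}, {"tx": 0, "ty": 0, "tz": -4, "ax": 0, "ay": 0, "az": 0, "claw": 4.5}, {"tx": 0, "ty": 0, "tz": -4, "ax": 0, "ay": 0, "az": 0, "claw": 0}, {"tx": -1.3, "ty": 0, "tz": -3.5, "ax": 0, "ay": 0, "az": 0, "claw": 0}, {"tx": -1.3, "ty": 0, "tz": -3.5, "ax": 0, "ay": 0, "az": 0, "claw": 0}, {"tx": 0, "ty": 0, "tz": 0, "ax": 0, "ay": 0, "az": 0, "claw": 0}, {"tx": 0, "ty": 0, "tz": 0, "ax": 0, "ay": 0, "az": 0, "claw": 0}]}}

```text
time_s: 8.6
tcp_pos: [0.4359, 0.0498, 0.2557]
ee_rot: [[0.992, -0.126, 0.005], [-0.126, -0.992, 0.003], [0.005, -0.004, -1.0]]
wrist_force: [-0.1, 0.3, 0.0]
gripper_width: 0.225
gripper_force: 0.0
```

```bash
python3 plate.py; python3 - <<'E'
from h import *
s=sense(); print(s["tcp_pos"],s["joints"],s["gripper_width"])
for n in("wrist","top"):
    v=load(n); Q=tos(cloud(v)); x,y,z=Q[...,0],Q[...,1],Q[...,2]
    with np.errstate(invalid='ignore'):
        m=(abs(z)<.006)&(x>-.35)&(x<.0)&(abs(y)<.35); q=Q[m]
        c=np.linalg.lstsq(np.c_[q,np.ones(len(q))][:,[0,1,3]],q[:,2],rcond=None)[0]; print(n,"table",len(q),c.round(4))
E
```

```text
wrist 14985 [-0.0007  0.0004  0.0707] z@-15 0.0707 std 0.00081 xr -0.16499983575938584 -0.04160726306123781
top 455 [0.0044 0.0059 0.0709] z@-15 0.0708 std 0.0016 xr -0.15120294030144668 -0.020038815782756292
scene 72 [-0.0351 -0.0108  0.0657] z@-15 0.0662 std 0.00144 xr -0.1471025559720626 -0.020925452954443598
[0.43463054 0.04889482 0.25211901] [ 2.78200391e+01  2.08029976e+00 -2.11607000e+01 -4.12718278e-02
 -6.69120851e+01  5.48950933e+01] 0.08450106056271287
wrist table 85315 [-0.0003  0.0005  0.0007]
top table 9245 [ 0.0002 -0.0002  0.0003]
```

>>> {"op": "drive_tool", "data": {"rows": [{"tx": 4, "ty": 0, "tz": 0, "ax": 0, "ay": 0, "az": 0.017, "claw": 0}, {"tx": 4, "ty": 0, "tz": 0, "ax": 0, "ay": 0, "az": 0, "claw": 0}, {"tx": 0, "ty": 0, "tz": 0, "ax": 0, "ay": 0.105, "az": 0, "claw": 0}, {"tx": 0, "ty": 0, "tz": 0, "ax": 0, "ay": 0.105, "az": 0, "claw": 0}, {"tx": 0, "ty": 0, "tz": 0, "ax": 0, "ay": 0.105, "az": 0, "claw": 0}, {"tx": 0, "ty": 0, "tz": 0, "ax": 0, "ay": 0.105, "az": 0, "claw": 0}, {"tx": 0, "ty": 0, "tz": 0, "ax": 0, "ay": 0.105, "az": 0, "claw": 0}, {"tx": 0, "ty": 0, "tz": 0, "ax": 0, "ay": 0.105, "az": 0, "claw": 0}, {"tx": 0, "ty": 0, "tz": 0, "ax": 0, "ay": 0.105, "az": 0, "claw": 0}, {"tx": 0, "ty": 0, "tz": 0, "ax": 0, "ay": 0.105, "az": 0, "claw": 0}]}}

```text
time_s: 9.58
tcp_pos: [0.5322, 0.0191, 0.2691]
ee_rot: [[0.777, -0.174, 0.605], [-0.123, -0.985, -0.125], [0.618, 0.022, -0.786]]
wrist_force: [0.4, -0.5, 1.9]
gripper_width: 0.006
gripper_force: 0.0
```

>>> {"op": "drive_tool", "data": {"rows": [{"tx": 0, "ty": 0, "tz": 0, "ax": 0, "ay": 0.105, "az": 0, "claw": 0}, {"tx": 0, "ty": 0, "tz": 0, "ax": 0, "ay": 0.105, "az": 0, "claw": 0}, {"tx": 0, "ty": 0, "tz": 0, "ax": 0, "ay": 0, "az": 0, "claw": 0}, {"tx": 0, "ty": 0, "tz": 0, "ax": 0, "ay": 0, "az": 0, "claw": 0}]}}

```text
time_s: 9.92
tcp_pos: [0.5488, 0.0137, 0.2928]
ee_rot: [[0.715, -0.193, 0.672], [-0.127, -0.981, -0.146], [0.687, 0.019, -0.726]]
wrist_force: [0.0, -0.5, -1.1]
gripper_width: 0.004
gripper_force: 0.0
```

```bash
python3 - <<'E'
from h import *
p,d=grab("wrist"); save("w2",p); s=sense(); print(tos(np.array(s["tcp_pos"])),(S.T@np.array(s["ee_rot"])).round(3),np.round(s["joints"],1),s["gripper_width"])
v=load("wrist"); Q=tos(cloud(v)); np.save("Q.npy",Q)
x,y,z=Q[...,0],Q[...,1],Q[...,2]
with np.errstate(invalid='ignore'):
    for nm,m in dict(railtop=(x>-.032)&(x<-.008)&(abs(y)<.13)&(z>.11)&(z<.2),railfront=(x>-.045)&(x<-.033)&(abs(y)<.13)&(z>.11)&(z<.2),tab=(x>-.08)&(x<-.02)&(abs(y-.17)<.02)&(z>.1)&(z<.41)).items():
        q=Q[m]; print(nm,len(q), np.percentile(q,[2,20,50,80,98],axis=0).round(4) if len(q) else 0)
E
```

```text
[-0.11345166 -0.017273    0.29310921] [[ 0.726 -0.05   0.686]
 [-0.024 -0.999 -0.047]
 [ 0.688  0.018 -0.726]] [ 11.1  -5.3 -53.5  87.  -15.8 -12.7] 0.006145146909251658
railtop 4340 [[-0.0315 -0.1246  0.1435]
 [-0.0273 -0.0764  0.1444]
 [-0.0203  0.0027  0.145 ]
 [-0.0129  0.08    0.1455]
 [-0.0084  0.1248  0.1464]]
railfront 1114 [[-0.0384 -0.1247  0.1358]
 [-0.0366 -0.0859  0.1407]
 [-0.0357 -0.0218  0.1443]
 [-0.0343  0.0972  0.1452]
 [-0.0331  0.127   0.1462]]
tab 2248 [[-0.0729  0.1552  0.1892]
 [-0.0635  0.1601  0.2133]
 [-0.0446  0.1688  0.2146]
 [-0.0245  0.1783  0.2153]
 [-0.0206  0.1844  0.2181]]
```

View pics/w2.png

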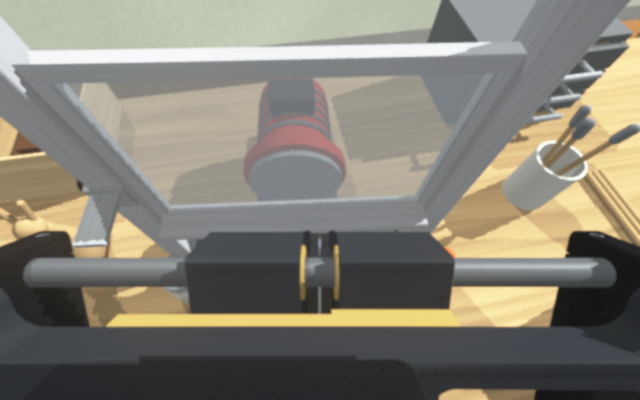

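The tilted view shows the rail's ledge at about (160-430, 215), the tab at (95,215) on the left, and the mug at (560,165). Rail top is at 145 mm and tab top at 214.6 mm, so the lift is about 70 mm. The wrist is close to its joint-5 limit, so I'll fit a small kinematic model and plan the forward tilt with it.

```bash
cat > kin.py <<'E'
import numpy as np
from scipy.spatial.transform import Rotation as Ro
from scipy.optimize import least_squares
def rz(a):return Ro.from_euler('z',a,degrees=True).as_matrix()
def ry(a):return Ro.from_euler('y',a,degrees=True).as_matrix()
def rx(a):return Ro.from_euler('x',a,degrees=True).as_matrix()
def fk(j,p,sg=(1,1,1)):
    hs,L1,L2,c,d1,d2,a,Lt=p
    R1=rz(j[0]); P=R1@[c,d1,hs]
    R2=R1@ry(j[1]); P=P+R2@[0,0,L1]
    R3=R2@ry(-j[2]); P=P+R3@[L2,0,0]      # forearm along x
    R4=R3@rx(sg[0]*j[3]); P=P+R4@[0,d2,0]
    R5=R4@ry(-j[4]*1.0); P=P+R5@[Lt,0,a]    # tool along x ; j5=-68 -> pitch down 68
    R6=R5@rx(sg[1]*j[5])
    # tool z = x axis of R6 ; tool x at j1+j6-90 yaw (tool down)
    return P,R6
JR=np.array([[-179.83,179.83],[-69.29,118.12],[-61.27,80.66],[-181.25,117.63],[-171.15,-9.14],[-177.46,177.46]])
E
cat > fit.py <<'E'
from kin import *
from h import sense
s=sense()
D=[([-61.2139,22.082,.4001,-.0179,-68.411,-14.816],[.15078,-.6061,.2217],(-.970,-.241,0),(-.001,.002,-1)),
([27.1048,-1.6236,-10.7311,-.007,-80.984,54.511],[.42885,.04002,.35203],(.989,-.146,-.001),(-.001,-.001,-1)),
([27.82,2.0803,-21.160,-.0413,-66.912,54.895],[.43463,.04889,.25212],(.992,-.126,.005),(.005,.003,-1)),
(s["joints"],s["tcp_pos"],np.array(s["ee_rot"])[:,0],np.array(s["ee_rot"])[:,2])]
for sg in((1,1),(1,-1),(-1,1),(-1,-1)):
    for j,t,xx,zz in D:
        P,R=fk(j,[.18,.5645,.43,0,0,-.16,0,.32],sg); B=R.T@xx
        print(sg,"z err",np.linalg.norm(R[:,0]-zz).round(3),"x in R6",B.round(2),end=" | ")
    r=least_squares(lambda p:np.ravel([fk(j,p,sg)[0]-t for j,t,_,_ in D])+0,[.18,.5645,.43,0,0,-.16,0,.32]); 
    print("\n ",r.x.round(4),np.abs(r.fun).max().round(4))
E
python3 fit.py
```

```text
(1, 1) z err 0.001 x in R6 [ 0.   -0.87 -0.49] | (1, 1) z err 0.0 x in R6 [-0.    0.33  0.95] | (1, 1) z err 0.009 x in R6 [-0.01  0.34  0.94] | (1, 1) z err 0.543 x in R6 [-0.14  0.86  0.49] | 
  [ 4.7475  0.5708  0.3488 -2.4083  1.0191 -1.1766  2.4839  4.9144] 0.0085
(1, -1) z err 0.001 x in R6 [ 0. -1. -0.] | (1, -1) z err 0.0 x in R6 [-0. -1. -0.] | (1, -1) z err 0.009 x in R6 [-0.01 -1.    0.  ] | (1, -1) z err 0.543 x in R6 [-0.14  0.99  0.07] | 
  [ 4.7475  0.5708  0.3488 -2.4083  1.0191 -1.1766  2.4839  4.9144] 0.0085
(-1, 1) z err 0.001 x in R6 [ 0.   -0.87 -0.49] | (-1, 1) z err 0.001 x in R6 [-0.    0.33  0.95] | (-1, 1) z err 0.008 x in R6 [-0.01  0.34  0.94] | (-1, 1) z err 0.0 x in R6 [ 0.   -0.9  -0.43] | 
  [ 1.619e-01  5.649e-01  4.218e-01 -7.000e-04 -3.000e-04 -1.595e-01
  7.000e-04  3.077e-01] 0.0
(-1, -1) z err 0.001 x in R6 [ 0. -1. -0.] | (-1, -1) z err 0.001 x in R6 [-0. -1. -0.] | (-1, -1) z err 0.008 x in R6 [-0.01 -1.    0.  ] | (-1, -1) z err 0.0 x in R6 [ 0. -1. -0.] | 
  [ 1.619e-01  5.649e-01  4.218e-01 -7.000e-04 -3.000e-04 -1.595e-01
  7.000e-04  3.077e-01] 0.0
```

```bash
cat >> kin.py <<'E'
PP=[.1619,.5649,.4218,-.0007,-.0003,-.1595,.0007,.3077]
A8=-8.2; SS=rz(A8); OO=np.array([.6637,.0154,0])
def f(j):
    P,R=fk(j,PP,(-1,-1)); return P,np.c_[-R[:,1],np.cross(R[:,0],-R[:,1]),R[:,0]]
def ik(P,T,seed):
    def e(j):
        p,r=f(j); return np.r_[(p-P)*5,(Ro.from_matrix(r@T.T).as_rotvec())]
    lo,hi=JR.T
    r=least_squares(e,np.clip(seed,lo+1,hi-1),bounds=(lo,hi),x_scale=30.); return r.x,np.abs(r.fun).max()
def tool(el,yaw,xup=1):
    # sander-frame: z_t elevated el (neg=down), yaw about vertical; y_t horizontal
    e,y=np.radians([el,yaw]); z=np.array([np.cos(e)*np.cos(y),np.cos(e)*np.sin(y),np.sin(e)])
    x=xup*np.array([-np.sin(e)*np.cos(y),-np.sin(e)*np.sin(y),np.cos(e)]); return SS@np.c_[x,np.cross(z,x),z]
def w(P): return SS@np.asarray(P)+OO
E
cat > s.py <<'E'
from kin import *
rng=np.random.default_rng(0)
for el in(-20,-30,-40):
  for yaw in(-30,-15,0,15,30):
    sol=[]
    for k in range(25):
        j,e=ik(w([-.015,0,.09]),tool(el,yaw),rng.uniform(JR[:,0],JR[:,1])*[.5,.5,.8,1,.5,1])
        if e<1e-3 and not any(np.abs(j-q).max()<2 for q in sol): sol.append(j)
    for q in sol: print(el,yaw,q.round(1))
E
timeout 400 python3 s.py
```

```text
-20 0 [ -16.2   36.1  -50.8 -171.8  -67.   -90.5]
-20 15 [ -23.8   34.6  -41.  -145.5  -57.8  -98.6]
-20 30 [ -25.3   33.4  -29.3 -120.9  -53.3 -114.8]
-30 0 [ -15.6   28.6  -46.1 -170.9  -44.9  -92.8]
-30 15 [ -20.    27.   -34.2 -138.2  -35.8 -111.8]
-30 30 [ -18.6   26.9  -23.6 -108.8  -36.3 -134. ]
-40 0 [ -14.7   23.7  -38.8 -167.1  -22.9  -97.7]
-40 15 [  -5.    21.5  -20.6  -99.6   -9.1 -162.6]
-40 30 [  -6.4   22.8  -17.9  -82.5  -21.4 -169. ]
```

```bash
cat > p.py <<'E'
from kin import *
q0=np.array([11.1,-5.3,-53.5,87,-15.8,-12.7]); seed=[-17,27,-42,-158,-42,-98]
def si(P): return SS.T@(P-OO)
for nm,P in dict(ins=[-.012,0,.09],lift=[-.012,0,.165],front=[-.07,0,.09],pre=[-.10,0,.16],back=[-.17,0,.2],back2=[-.17,0,.28],back3=[-.25,0,.3]).items():
    for yaw in (0,8,):
        j,e=ik(w(P),tool(-30,yaw),seed); print(nm,yaw,j.round(1),round(e,4))
j,e=ik(w([-.17,0,.28]),tool(-30,8),seed)
for a in np.linspace(0,j[3],9):
    q=j.copy(); q[3]=a; P,T=f(q); cam=P+T@[.07,0,-.163]; print(a.round(0),"tcp",si(P).round(3),"z",(SS.T@T)[:,2].round(2),"cam",si(cam).round(3),"wristend",si(P-T[:,2]*.3077).round(3))
E
python3 p.py
```

```text
ins 0 [ -15.5   28.7  -45.7 -170.9  -44.6  -92.8] 0.0
ins 8 [ -19.    27.9  -39.8 -153.8  -39.3 -101.2] 0.0
lift 0 [ -15.3   18.   -41.2 -167.5  -29.6  -97.3] 0.0
lift 8 [ -16.1   16.9  -32.1 -141.6  -22.5 -118.1] 0.0
front 0 [ -16.9   27.   -53.6 -170.3  -50.7  -91.8] 0.0
front 8 [ -21.2   26.1  -48.  -154.2  -45.4  -97.9] 0.0
pre 0 [ -17.4   12.7  -52.3 -166.2  -35.5  -96.7] 0.0
pre 8 [ -19.5   11.4  -44.3 -144.   -29.1 -112.5] 0.0
back 0 [ -18.4   -1.1  -53.8 -157.7  -23.9 -105.4] 0.0
back 8 [ -15.    -2.4  -43.6 -128.5  -16.5 -132.7] 0.0
back2 0 [ -14.5  -10.9  -47.4 -159.7   -9.1 -107.1] 0.0368
back2 8 [ -10.1  -10.1  -39.2 -123.4   -9.1 -142.2] 0.1068
back3 0 [ -13.9  -23.1  -59.3 -181.2   -9.1  -86.1] 0.0792
back3 8 [ -10.1  -21.2  -46.3 -123.2   -9.1 -142.9] 0.1776
0.0 tcp [-0.149 -0.286  0.322] z [ 0.78 -0.03 -0.62] cam [-0.302 -0.226  0.39 ] wristend [-0.391 -0.278  0.513]
-15.0 tcp [-0.169 -0.267  0.287] z [ 0.79  0.02 -0.61] cam [-0.314 -0.205  0.368] wristend [-0.411 -0.272  0.476]
-31.0 tcp [-0.184 -0.238  0.257] z [ 0.8   0.06 -0.6 ] cam [-0.322 -0.177  0.351] wristend [-0.43  -0.255  0.442]
-46.0 tcp [-0.195 -0.201  0.235] z [ 0.81  0.09 -0.58] cam [-0.326 -0.146  0.341] wristend [-0.445 -0.228  0.412]
-62.0 tcp [-0.201 -0.158  0.222] z [ 0.83  0.11 -0.55] cam [-0.326 -0.113  0.339] wristend [-0.457 -0.193  0.39 ]
-77.0 tcp [-0.201 -0.113  0.219] z [ 0.85  0.13 -0.51] cam [-0.322 -0.081  0.345] wristend [-0.463 -0.153  0.377]
-93.0 tcp [-0.195 -0.07   0.227] z [ 0.87  0.13 -0.47] cam [-0.314 -0.052  0.358] wristend [-0.463 -0.11   0.373]
-108.0 tcp [-0.184 -0.03   0.245] z [ 0.89  0.12 -0.44] cam [-0.303 -0.028  0.377] wristend [-0.458 -0.068  0.38 ]
-123.0 tcp [-0.168  0.002  0.271] z [ 0.91  0.1  -0.4 ] cam [-0.288 -0.011  0.401] wristend [-0.448 -0.03   0.396]
```

```bash
cat >> kin.py <<'E'
def si(P): return SS.T@(P-OO)
def rows(Pa,Ta,Pb,Tb,n):
    # constant twist in tool frame, n rows
    M=np.eye(4);M[:3,:3]=Ta.T@Tb;M[:3,3]=Ta.T@(Pb-Pa)
    from scipy.linalg import logm,expm
    X=expm(np.real(logm(M))/n); rv=Ro.from_matrix(X[:3,:3]).as_rotvec()
    return dict(t_cm=(X[:3,3]*100).round(3),a=rv.round(4),mm=np.linalg.norm(X[:3,3])*1000,deg=np.degrees(np.linalg.norm(rv)))
def body(P,T):
    c=[T@[a,b,-z] for a in(-.04,.04) for b in(-.1,.1) for z in(.07,.2)]+[T@[.1,0,-.163]]+[T*0@[0,0,0]]
    return np.array([si(P+x) for x in c])
E
cat > p2.py <<'E'
from kin import *
from h import sense
q0=np.array(sense()["joints"])
qa=q0.copy(); qa[4]=-28; qa[1]=-12
def show(qs,qe,n=8):
    for t in np.linspace(0,1,n+1):
        q=qs+(qe-qs)*t; P,T=f(q); b=body(P,T); print("tcp",si(P).round(3),"z",(SS.T@T)[:,2].round(2),"body x max",b[:,0].max().round(3),"y",b[:,1].min().round(2),b[:,1].max().round(2),"zmin",b[:,2].min().round(3),"wrist",si(P-T[:,2]*.3077).round(2))
print(rows(*f(q0),*f(qa),2)); show(q0,qa,2)
qb=qa.copy(); qb[3]=-158; print(rows(*f(qa),*f(qb),35)); show(qa,qb,10)
# via: reference at half-swing to get correct log
h=qa.copy();h[3]-=7; print("per 7deg",rows(*f(qa),*f(h),1))
E
python3 p2.py
```

```text
{'t_cm': array([ 2.23 ,  3.736, -2.918]), 'a': array([-0.089 ,  0.0754,  0.0217]), 'mm': np.float64(52.3857594803223), 'deg': np.float64(6.795717619157712)}
tcp [-0.113 -0.017  0.293] z [ 0.69 -0.05 -0.73] body x max -0.113 y -0.11 0.09 zmin 0.293 wrist [-0.32 -0.    0.52]
tcp [-0.119 -0.052  0.331] z [ 0.73 -0.14 -0.67] body x max -0.119 y -0.14 0.08 zmin 0.331 wrist [-0.34 -0.01  0.54]
tcp [-0.13  -0.087  0.369] z [ 0.76 -0.23 -0.6 ] body x max -0.13 y -0.17 0.06 zmin 0.369 wrist [-0.37 -0.02  0.55]
{'t_cm': array([ 0.596, -0.983, -0.44 ]), 'a': array([ 0.0059,  0.0263, -0.0506]), 'mm': np.float64(12.31464815983063), 'deg': np.float64(3.2855929051853687)}
tcp [-0.13  -0.087  0.369] z [ 0.76 -0.23 -0.6 ] body x max -0.13 y -0.17 0.06 zmin 0.369 wrist [-0.37 -0.02  0.55]
tcp [-0.162 -0.151  0.311] z [ 0.63 -0.22 -0.75] body x max -0.134 y -0.24 -0.0 zmin 0.311 wrist [-0.35 -0.08  0.54]
tcp [-0.214 -0.183  0.244] z [ 0.49 -0.13 -0.86] body x max -0.157 y -0.27 -0.06 zmin 0.244 wrist [-0.36 -0.14  0.51]
tcp [-0.277 -0.178  0.178] z [ 0.38  0.02 -0.93] body x max -0.204 y -0.28 -0.11 zm
[... 303 characters left out ...]
34  0.55 -0.76] body x max -0.348 y -0.18 0.07 zmin 0.098 wrist [-0.53 -0.15  0.33]
tcp [-0.426  0.106  0.126] z [ 0.44  0.65 -0.62] body x max -0.375 y -0.1 0.14 zmin 0.102 wrist [-0.56 -0.09  0.32]
tcp [-0.403  0.177  0.177] z [ 0.57  0.67 -0.47] body x max -0.385 y -0.04 0.21 zmin 0.12 wrist [-0.58 -0.03  0.32]
tcp [-0.357  0.221  0.243] z [ 0.71  0.61 -0.34] body x max -0.357 y 0.02 0.25 zmin 0.165 wrist [-0.58  0.03  0.35]
tcp [-0.296  0.229  0.31 ] z [ 0.84  0.48 -0.26] body x max -0.296 y 0.08 0.25 zmin 0.229 wrist [-0.55  0.08  0.39]
per 7deg {'t_cm': array([-1.469,  1.994,  0.862]), 'a': array([-0.0126, -0.0559,  0.1079]), 'mm': np.float64(26.22380276824742), 'deg': np.float64(7.0)}
```

```bash
cat > p3.py <<'E'
from kin import *
from h import sense
import sys
q0=np.array(sense()["joints"])
def plan(W,ns,pr=True):
    q=W[0].copy(); P,T=f(q); out=[]
    for k,n in enumerate(ns):
        R=rows(P,T,*f(W[k+1]),n); t=R["t_cm"].round(2); a=R["a"].round(3); print("SEG",k,"n",n,"t",t,"a",a,"mm %.0f deg %.1f"%(R["mm"],R["deg"]))
        for i in range(n):
            # shift first then turn (along axes as they stand)
            P=P+T@(t/100); T=T@Ro.from_rotvec(a).as_matrix(); qo=q; q,e=ik(P,T,q); 
            if i%3==2 or i==n-1:
                b=body(P,T); wr=P-T[:,2]*.3077
                print("  q",q.round(0),"e%.3f dq%.0f"%(e,abs(q-qo).max()),"tcp",si(P).round(3),"bx",b[:,0].max().round(3),"zmin",b[:,2].min().round(3),"wristR",np.hypot(*wr[:2]).round(2),wr[2].round(2))
    return P,T,q
E
cat > p4.py <<'E'
from p3 import *
pre,_=ik(w([-.12,0,.2]),tool(-30,0),[-17,10,-52,-166,-35,-97]); print(pre.round(1))
W=[q0,np.array([14,-6,-42,50,-30,-5.]),np.array([14,-8,-32,10,-35,-10.]),np.array([10,-6,-28,-35,-38,-30]),np.array([0,0,-30,-80,-38,-55]),np.array([-10,5,-38,-125,-36,-80]),pre]
plan(W,[6,7,8,8,8,8])
E
python3 p4.py
```

```text
[ -17.2    4.2  -49.6 -161.1  -24.7 -102.8]
SEG 0 n 6 t [ 1.09  1.56 -0.21] a [-0.022 -0.008  0.083] mm 19 deg 5.0
  q [ 15.  -6. -48.  64. -24.  -6.] e0.000 dq6 tcp [-0.1   -0.067  0.319] bx -0.091 zmin 0.319 wristR 0.36 0.55
  q [ 14.  -6. -42.  49. -30.  -4.] e0.000 dq4 tcp [-0.098 -0.121  0.338] bx -0.068 zmin 0.338 wristR 0.37 0.58
SEG 1 n 7 t [-0.66  0.39 -0.08] a [ 0.009 -0.042  0.104] mm 8 deg 6.5
  q [ 15.  -7. -37.  31. -33.  -6.] e0.000 dq6 tcp [-0.117 -0.118  0.326] bx -0.071 zmin 0.326 wristR 0.37 0.58
  q [ 15.  -8. -33.  15. -35.  -8.] e0.000 dq5 tcp [-0.136 -0.108  0.317] bx -0.081 zmin 0.317 wristR 0.36 0.58
  q [ 14.  -8. -32.  10. -35. -10.] e0.000 dq5 tcp [-0.142 -0.104  0.314] bx -0.086 zmin 0.314 wristR 0.35 0.58
SEG 2 n 8 t [-1.2   1.34  0.81] a [-0.019 -0.053  0.129] mm 20 deg 8.1
  q [ 12.  -7. -30.  -8. -38. -16.] e0.000 dq6 tcp [-0.172 -0.072  0.275] bx -0.111 zmin 0.275 wristR 0.35 0.54
  q [ 11.  -6. -28. -25. -39. -24.] e0.000 dq5 tcp [-0.196 -0.024  0.252] bx -0.127 zmin 0.252 wristR 0.34 0.5
  q [ 10.  -6. -28. -35. -38. -30.] e0.000 dq5 tcp [-0.207  0
[... 591 characters left out ...]
 0.241] bx -0.165 zmin 0.174 wristR 0.28 0.36
  q [  -9.    4.  -36. -114.  -38.  -73.] e0.000 dq6 tcp [-0.145  0.121  0.247] bx -0.135 zmin 0.167 wristR 0.28 0.34
  q [ -10.    5.  -38. -125.  -36.  -80.] e0.000 dq5 tcp [-0.126  0.113  0.247] bx -0.126 zmin 0.171 wristR 0.28 0.34
SEG 5 n 8 t [-1.28  0.98 -0.07] a [-0.043 -0.05   0.13 ] mm 16 deg 8.3
  q [ -14.    5.  -42. -139.  -33.  -88.] e0.000 dq5 tcp [-0.111  0.068  0.24 ] bx -0.111 zmin 0.183 wristR 0.28 0.34
  q [ -16.    4.  -47. -153.  -29.  -96.] e0.000 dq5 tcp [-0.111  0.024  0.22 ] bx -0.111 zmin 0.195 wristR 0.29 0.35
  q [ -17.    4.  -50. -162.  -25. -102.] e0.000 dq5 tcp [-0.12  0.    0.2 ] bx -0.12 zmin 0.2 wristR 0.29 0.35
```

```bash
sed -i 's/\[6,7,8,8,8,8\]/[6,7,10,11,11,10]/' p4.py; python3 p4.py | grep SEG; python3 p4.py | grep -o " q.*e0.*" | awk 'END{print}'
```

```text
SEG 0 n 6 t [ 1.09  1.56 -0.21] a [-0.022 -0.008  0.083] mm 19 deg 5.0
SEG 1 n 7 t [-0.66  0.39 -0.08] a [ 0.009 -0.042  0.104] mm 8 deg 6.5
SEG 2 n 10 t [-0.94  1.09  0.66] a [-0.015 -0.042  0.103] mm 16 deg 6.5
SEG 3 n 11 t [-0.1   0.67  0.71] a [-0.019 -0.029  0.113] mm 10 deg 6.8
SEG 4 n 11 t [-0.47  0.41  0.4 ] a [-0.025 -0.033  0.114] mm 7 deg 6.9
SEG 5 n 10 t [-1.01  0.8  -0.04] a [-0.034 -0.04   0.104] mm 13 deg 6.7
 q [ -17.    4.  -49. -161.  -24. -103.] e0.000 dq4 tcp [-0.12  0.    0.2 ] bx -0.12 zmin 0.2 wristR 0.29 0.36
```

>>> {"op": "drive_tool", "data": {"rows": [{"tx": 1.09, "ty": 1.56, "tz": -0.21, "ax": -0.022, "ay": -0.008, "az": 0.083, "claw": 0}, {"tx": 1.09, "ty": 1.56, "tz": -0.21, "ax": -0.022, "ay": -0.008, "az": 0.083, "claw": 0}, {"tx": 1.09, "ty": 1.56, "tz": -0.21, "ax": -0.022, "ay": -0.008, "az": 0.083, "claw": 0}, {"tx": 1.09, "ty": 1.56, "tz": -0.21, "ax": -0.022, "ay": -0.008, "az": 0.083, "claw": 0}, {"tx": 1.09, "ty": 1.56, "tz": -0.21, "ax": -0.022, "ay": -0.008, "az": 0.083, "claw": 0}, {"tx": 1.09, "ty": 1.56, "tz": -0.21, "ax": -0.022, "ay": -0.008, "az": 0.083, "claw": 0}]}}

```text
time_s: 10.47
tcp_pos: [0.5497, -0.0875, 0.3384]
ee_rot: [[0.546, -0.597, 0.589], [-0.585, -0.774, -0.242], [0.6, -0.213, -0.771]]
wrist_force: [0.2, -0.0, -0.2]
gripper_width: 0.008
gripper_force: 0.0
```

>>> {"op": "drive_tool", "data": {"rows": [{"tx": -0.66, "ty": 0.39, "tz": -0.08, "ax": 0.009, "ay": -0.042, "az": 0.104, "claw": 0}, {"tx": -0.66, "ty": 0.39, "tz": -0.08, "ax": 0.009, "ay": -0.042, "az": 0.104, "claw": 0}, {"tx": -0.66, "ty": 0.39, "tz": -0.08, "ax": 0.009, "ay": -0.042, "az": 0.104, "claw": 0}, {"tx": -0.66, "ty": 0.39, "tz": -0.08, "ax": 0.009, "ay": -0.042, "az": 0.104, "claw": 0}, {"tx": -0.66, "ty": 0.39, "tz": -0.08, "ax": 0.009, "ay": -0.042, "az": 0.104, "claw": 0}, {"tx": -0.66, "ty": 0.39, "tz": -0.08, "ax": 0.009, "ay": -0.042, "az": 0.104, "claw": 0}, {"tx": -0.66, "ty": 0.39, "tz": -0.08, "ax": 0.009, "ay": -0.042, "az": 0.104, "claw": 0}]}}

```text
time_s: 11.05
tcp_pos: [0.5082, -0.063, 0.314]
ee_rot: [[0.17, -0.834, 0.525], [-0.983, -0.178, 0.037], [0.063, -0.523, -0.85]]
wrist_force: [-0.6, -0.8, 0.6]
gripper_width: 0.006
gripper_force: 0.0
```

```bash
python3 - <<'E'
from kin import *
from h import sense
s=sense(); print(np.round(s["joints"],1), si(np.array(s["tcp_pos"])).round(3), s["time_s"], (f(s["joints"])[0]-s["tcp_pos"]).round(4))
E
```

```text
[ 14.3  -8.  -31.7   9.3 -35.3  -9.6] [-0.143 -0.1    0.314] 11.05 [0.0005 0.0001 0.0006]
```

Tracking matches the model, so I'll continue along the planned path.

>>> {"op": "drive_tool", "data": {"rows": [{"tx": -0.94, "ty": 1.09, "tz": 0.66, "ax": -0.015, "ay": -0.042, "az": 0.103, "claw": 0}, {"tx": -0.94, "ty": 1.09, "tz": 0.66, "ax": -0.015, "ay": -0.042, "az": 0.103, "claw": 0}, {"tx": -0.94, "ty": 1.09, "tz": 0.66, "ax": -0.015, "ay": -0.042, "az": 0.103, "claw": 0}, {"tx": -0.94, "ty": 1.09, "tz": 0.66, "ax": -0.015, "ay": -0.042, "az": 0.103, "claw": 0}, {"tx": -0.94, "ty": 1.09, "tz": 0.66, "ax": -0.015, "ay": -0.042, "az": 0.103, "claw": 0}, {"tx": -0.94, "ty": 1.09, "tz": 0.66, "ax": -0.015, "ay": -0.042, "az": 0.103, "claw": 0}, {"tx": -0.94, "ty": 1.09, "tz": 0.66, "ax": -0.015, "ay": -0.042, "az": 0.103, "claw": 0}, {"tx": -0.94, "ty": 1.09, "tz": 0.66, "ax": -0.015, "ay": -0.042, "az": 0.103, "claw": 0}, {"tx": -0.94, "ty": 1.09, "tz": 0.66, "ax": -0.015, "ay": -0.042, "az": 0.103, "claw": 0}, {"tx": -0.94, "ty": 1.09, "tz": 0.66, "ax": -0.015, "ay": -0.042, "az": 0.103, "claw": 0}]}}

```text
time_s: 11.88
tcp_pos: [0.4604, 0.063, 0.246]
ee_rot: [[-0.497, -0.729, 0.471], [-0.578, 0.683, 0.447], [-0.647, -0.05, -0.761]]
wrist_force: [-0.1, 0.2, 0.5]
gripper_width: 0.001
gripper_force: 0.0
```

>>> {"op": "drive_tool", "data": {"rows": [{"tx": -0.1, "ty": 0.67, "tz": 0.71, "ax": -0.019, "ay": -0.029, "az": 0.113, "claw": 0}, {"tx": -0.1, "ty": 0.67, "tz": 0.71, "ax": -0.019, "ay": -0.029, "az": 0.113, "claw": 0}, {"tx": -0.1, "ty": 0.67, "tz": 0.71, "ax": -0.019, "ay": -0.029, "az": 0.113, "claw": 0}, {"tx": -0.1, "ty": 0.67, "tz": 0.71, "ax": -0.019, "ay": -0.029, "az": 0.113, "claw": 0}, {"tx": -0.1, "ty": 0.67, "tz": 0.71, "ax": -0.019, "ay": -0.029, "az": 0.113, "claw": 0}, {"tx": -0.1, "ty": 0.67, "tz": 0.71, "ax": -0.019, "ay": -0.029, "az": 0.113, "claw": 0}, {"tx": -0.1, "ty": 0.67, "tz": 0.71, "ax": -0.019, "ay": -0.029, "az": 0.113, "claw": 0}, {"tx": -0.1, "ty": 0.67, "tz": 0.71, "ax": -0.019, "ay": -0.029, "az": 0.113, "claw": 0}, {"tx": -0.1, "ty": 0.67, "tz": 0.71, "ax": -0.019, "ay": -0.029, "az": 0.113, "claw": 0}, {"tx": -0.1, "ty": 0.67, "tz": 0.71, "ax": -0.019, "ay": -0.029, "az": 0.113, "claw": 0}]}}

```text
time_s: 12.72
tcp_pos: [0.4756, 0.1537, 0.2289]
ee_rot: [[-0.796, -0.015, 0.605], [0.452, 0.651, 0.61], [-0.403, 0.759, -0.511]]
wrist_force: [-0.7, 0.2, -0.5]
gripper_width: 0.004
gripper_force: 0.0
```

>>> {"op": "drive_tool", "data": {"rows": [{"tx": -0.1, "ty": 0.67, "tz": 0.71, "ax": -0.019, "ay": -0.029, "az": 0.113, "claw": 0}, {"tx": -0.47, "ty": 0.41, "tz": 0.4, "ax": -0.025, "ay": -0.033, "az": 0.114, "claw": 0}, {"tx": -0.47, "ty": 0.41, "tz": 0.4, "ax": -0.025, "ay": -0.033, "az": 0.114, "claw": 0}, {"tx": -0.47, "ty": 0.41, "tz": 0.4, "ax": -0.025, "ay": -0.033, "az": 0.114, "claw": 0}, {"tx": -0.47, "ty": 0.41, "tz": 0.4, "ax": -0.025, "ay": -0.033, "az": 0.114, "claw": 0}, {"tx": -0.47, "ty": 0.41, "tz": 0.4, "ax": -0.025, "ay": -0.033, "az": 0.114, "claw": 0}, {"tx": -0.47, "ty": 0.41, "tz": 0.4, "ax": -0.025, "ay": -0.033, "az": 0.114, "claw": 0}, {"tx": -0.47, "ty": 0.41, "tz": 0.4, "ax": -0.025, "ay": -0.033, "az": 0.114, "claw": 0}]}}

```text
time_s: 13.38
tcp_pos: [0.5293, 0.1615, 0.2478]
ee_rot: [[-0.391, 0.422, 0.818], [0.872, -0.117, 0.476], [0.296, 0.899, -0.322]]
wrist_force: [0.1, -0.8, 0.2]
gripper_width: 0.005
gripper_force: 0.0
```

```bash
cat > st.py <<'E'
from kin import *
from h import sense
s=sense(); print(np.round(s["joints"],1), si(np.array(s["tcp_pos"])).round(4), s["time_s"], np.round(s["wrist_force"],1)); print((SS.T@np.array(s["ee_rot"])).round(3).tolist())
E
python3 st.py
```

```text
[  -7.7    3.4  -34.5 -109.3  -38.1  -70.1] [-0.1538  0.1254  0.2478] 13.3833 [ 0.1 -0.8  0.2]
[[-0.511, 0.434, 0.742], [0.807, -0.055, 0.588], [0.296, 0.899, -0.322]]
```

>>> {"op": "drive_tool", "data": {"rows": [{"tx": -0.47, "ty": 0.41, "tz": 0.4, "ax": -0.025, "ay": -0.033, "az": 0.114, "claw": 0}, {"tx": -0.47, "ty": 0.41, "tz": 0.4, "ax": -0.025, "ay": -0.033, "az": 0.114, "claw": 0}, {"tx": -0.47, "ty": 0.41, "tz": 0.4, "ax": -0.025, "ay": -0.033, "az": 0.114, "claw": 0}, {"tx": -0.47, "ty": 0.41, "tz": 0.4, "ax": -0.025, "ay": -0.033, "az": 0.114, "claw": 0}, {"tx": -1.01, "ty": 0.8, "tz": -0.04, "ax": -0.034, "ay": -0.04, "az": 0.104, "claw": 0}, {"tx": -1.01, "ty": 0.8, "tz": -0.04, "ax": -0.034, "ay": -0.04, "az": 0.104, "claw": 0}, {"tx": -1.01, "ty": 0.8, "tz": -0.04, "ax": -0.034, "ay": -0.04, "az": 0.104, "claw": 0}, {"tx": -1.01, "ty": 0.8, "tz": -0.04, "ax": -0.034, "ay": -0.04, "az": 0.104, "claw": 0}, {"tx": -1.01, "ty": 0.8, "tz": -0.04, "ax": -0.034, "ay": -0.04, "az": 0.104, "claw": 0}, {"tx": -1.01, "ty": 0.8, "tz": -0.04, "ax": -0.034, "ay": -0.04, "az": 0.104, "claw": 0}]}}

```text
time_s: 14.22
tcp_pos: [0.5629, 0.0733, 0.2303]
ee_rot: [[0.35, 0.159, 0.923], [0.338, -0.94, 0.034], [0.874, 0.3, -0.383]]
wrist_force: [-0.6, 0.0, -0.3]
gripper_width: 0.004
gripper_force: 0.0
```

>>> {"op": "drive_tool", "data": {"rows": [{"tx": -1.01, "ty": 0.8, "tz": -0.04, "ax": -0.034, "ay": -0.04, "az": 0.104, "claw": 0}, {"tx": -1.01, "ty": 0.8, "tz": -0.04, "ax": -0.034, "ay": -0.04, "az": 0.104, "claw": 0}, {"tx": -1.01, "ty": 0.8, "tz": -0.04, "ax": -0.034, "ay": -0.04, "az": 0.104, "claw": 0}, {"tx": -1.01, "ty": 0.8, "tz": -0.04, "ax": -0.034, "ay": -0.04, "az": 0.104, "claw": 0}, {"tx": 0, "ty": 0, "tz": 0, "ax": 0, "ay": 0, "az": 0, "claw": 0}]}}

```text
time_s: 14.63
tcp_pos: [0.5456, 0.0345, 0.2008]
ee_rot: [[0.499, -0.142, 0.855], [-0.075, -0.99, -0.121], [0.863, -0.004, -0.505]]
wrist_force: [0.7, 0.2, 0.7]
gripper_width: 0.005
gripper_force: 0.0
```

```bash
cat > to.py <<'E'
import sys
from kin import *
from h import sense
# python3 to.py x y z el yaw n : rows to a sander-frame pose
s=sense(); P,T=np.array(s["tcp_pos"]),np.array(s["ee_rot"]); x,y,z,el,yaw,n,u=map(float,sys.argv[1:8])
print(np.round(s["joints"],1),si(P).round(4)); print(rows(P,T,w([x,y,z]),tool(el,yaw,u),int(n)))
j,e=ik(w([x,y,z]),tool(el,yaw,u),s["joints"]); print(j.round(1),e.round(4))
E
python3 to.py -.065 0 .092 -30 0 5 1
```

```text
[ -16.9    4.   -49.  -160.6  -23.6 -103.7] [-0.1196  0.0021  0.2008]
{'t_cm': array([-1.332,  0.048,  2.039]), 'a': array([-0.0005,  0.001 , -0.0007]), 'mm': np.float64(24.356526119506977), 'deg': np.float64(0.07675183115755745)}
[ -16.8   26.8  -52.8 -170.3  -49.7  -92. ] 0.0
```

>>> {"op": "drive_tool", "data": {"rows": [{"tx": -1.31, "ty": 0.05, "tz": 2.49, "ax": 0, "ay": 0, "az": 0, "claw": 0}, {"tx": -1.31, "ty": 0.05, "tz": 2.49, "ax": 0, "ay": 0, "az": 0, "claw": 0}, {"tx": -1.31, "ty": 0.05, "tz": 2.49, "ax": 0, "ay": 0, "az": 0, "claw": 0}, {"tx": -1.31, "ty": 0.05, "tz": 2.49, "ax": 0, "ay": 0, "az": 0, "claw": 0}, {"tx": 0, "ty": 0, "tz": 0, "ax": 0, "ay": 0, "az": 0, "claw": 0}, {"tx": 0.48, "ty": 0, "tz": 1.5, "ax": 0, "ay": 0, "az": 0, "claw": 0}, {"tx": 0.48, "ty": 0, "tz": 1.5, "ax": 0, "ay": 0, "az": 0, "claw": 0}, {"tx": 0.48, "ty": 0, "tz": 1.5, "ax": 0, "ay": 0, "az": 0, "claw": 0}, {"tx": 0, "ty": 0, "tz": 0, "ax": 0, "ay": 0, "az": 0, "claw": 0}]}}

```text
time_s: 15.38
tcp_pos: [0.6536, 0.0169, 0.098]
ee_rot: [[0.493, -0.139, 0.859], [-0.069, -0.99, -0.121], [0.867, 0.0, -0.498]]
wrist_force: [-1.0, 0.5, 0.3]
gripper_width: 0.006
gripper_force: 0.0
```

```bash
python3 st.py; cat > rail.py <<'E'
from h import *
for n in("wrist","top"):
    grab(n); v=load(n); Q=tos(cloud(v)); x,y,z=Q[...,0],Q[...,1],Q[...,2]
    with np.errstate(invalid='ignore'):
        for nm,m in dict(railtop=(x>-.031)&(x<-.01)&(abs(y)<.13)&(z>.13)&(z<.25),tabtop=(x>-.067)&(x<-.03)&(abs(y-.17)<.01)&(z>.205)&(z<.225)).items():
            q=Q[m]; print(n,nm,len(q), np.percentile(q,[10,50,90],axis=0)[:,2].round(4) if len(q) else 0)
E
python3 rail.py
```

```text
[ -15.7   27.6  -45.1 -170.2  -43.   -93.3] [-0.0102  0.      0.098 ] 15.3833 [-1.   0.5  0.3]
[[0.498, 0.003, 0.867], [0.002, -1.0, 0.003], [0.867, 0.0, -0.498]]
wrist railtop 19932 [0.1445 0.145  0.1456]
wrist tabtop 0 0
top railtop 452 [0.1413 0.145  0.1495]
top tabtop 64 [0.2112 0.2145 0.2187]
```

>>> {"op": "drive_tool", "data": {"rows": [{"tx": 0.69, "ty": 0, "tz": -0.4, "ax": 0, "ay": 0, "az": 0, "claw": 0}, {"tx": 0.69, "ty": 0, "tz": -0.4, "ax": 0, "ay": 0, "az": 0, "claw": 0}, {"tx": 0.69, "ty": 0, "tz": -0.4, "ax": 0, "ay": 0, "az": 0, "claw": 0}, {"tx": 0.69, "ty": 0, "tz": -0.4, "ax": 0, "ay": 0, "az": 0, "claw": 0}, {"tx": 0.69, "ty": 0, "tz": -0.4, "ax": 0, "ay": 0, "az": 0, "claw": 0}, {"tx": 0.69, "ty": 0, "tz": -0.4, "ax": 0, "ay": 0, "az": 0, "claw": 0}, {"tx": 0, "ty": 0, "tz": 0, "ax": 0, "ay": 0, "az": 0, "claw": 0}, {"tx": 0, "ty": 0, "tz": 0, "ax": 0, "ay": 0, "az": 0, "claw": 0}]}}

```text
time_s: 16.15
tcp_pos: [0.6491, 0.0176, 0.1446]
ee_rot: [[0.497, -0.139, 0.857], [-0.07, -0.99, -0.12], [0.865, -0.0, -0.502]]
wrist_force: [-0.1, 0.3, -1.4]
gripper_width: 0.006
gripper_force: 0.3
```

```bash
python3 st.py; python3 rail.py
```

```text
[ -15.6   20.5  -42.8 -168.   -33.5  -96.3] [-1.470e-02  1.000e-04  1.446e-01] 16.15 [-0.1  0.3 -1.4]
[[0.502, 0.004, 0.865], [0.002, -1.0, 0.004], [0.865, -0.0, -0.502]]
wrist railtop 17846 [0.1816 0.1822 0.1828]
wrist tabtop 0 0
top railtop 477 [0.1782 0.182  0.1862]
top tabtop 65 [0.2105 0.215  0.2187]
```

>>> {"op": "drive_tool", "data": {"rows": [{"tx": 0.65, "ty": 0, "tz": -0.375, "ax": 0, "ay": 0, "az": 0, "claw": 0}, {"tx": 0.65, "ty": 0, "tz": -0.375, "ax": 0, "ay": 0, "az": 0, "claw": 0}, {"tx": 0.65, "ty": 0, "tz": -0.375, "ax": 0, "ay": 0, "az": 0, "claw": 0}, {"tx": 0.65, "ty": 0, "tz": -0.375, "ax": 0, "ay": 0, "az": 0, "claw": 0}, {"tx": 0, "ty": 0, "tz": 0, "ax": 0, "ay": 0, "az": 0, "claw": 0}, {"tx": 0, "ty": 0, "tz": 0, "ax": 0, "ay": 0, "az": 0, "claw": 0}]}}

```text
time_s: 16.75
tcp_pos: [0.6497, 0.0171, 0.1732]
ee_rot: [[0.498, -0.14, 0.856], [-0.071, -0.99, -0.12], [0.864, -0.001, -0.503]]
wrist_force: [-1.5, -0.2, -0.7]
gripper_width: 0.004
gripper_force: 0.9
```

```bash
python3 st.py; python3 rail.py; python3 - <<'E'
from h import *
v=load("wrist"); Q=tos(cloud(v)); x,y,z=Q[...,0],Q[...,1],Q[...,2]
with np.errstate(invalid='ignore'):
    m=(abs(y-.17)<.03)&(x<-.01)&(x>-.1)&(z>.18)&(z<.25); print(m.sum(), np.argwhere(m)[:3])
E
```

```text
[ -15.4   16.6  -40.3 -165.8  -27.1  -99. ] [-0.0141 -0.0003  0.1732] 16.75 [-1.5 -0.2 -0.7]
[[0.503, 0.003, 0.864], [0.001, -1.0, 0.003], [0.864, -0.001, -0.503]]
wrist railtop 18011 [0.2105 0.211  0.2116]
wrist tabtop 0 0
top railtop 488 [0.2068 0.2109 0.2147]
top tabtop 64 [0.2103 0.2143 0.2178]
658 [[170   0]
 [173   2]
 [174   0]]
```

>>> {"op": "drive_tool", "data": {"rows": [{"tx": 0.16, "ty": 0, "tz": -0.09, "ax": 0, "ay": 0, "az": 0, "claw": 0}, {"tx": 0.15, "ty": 0, "tz": -0.09, "ax": 0, "ay": 0, "az": 0, "claw": 0}, {"tx": 0, "ty": 0, "tz": 0, "ax": 0, "ay": 0, "az": 0, "claw": 0}, {"tx": 0, "ty": 0, "tz": 0, "ax": 0, "ay": 0, "az": 0, "claw": 0}]}}

```text
time_s: 17.18
tcp_pos: [0.6499, 0.0169, 0.1767]
ee_rot: [[0.499, -0.14, 0.855], [-0.071, -0.99, -0.12], [0.864, -0.001, -0.504]]
wrist_force: [-2.1, 1.4, -3.3]
gripper_width: 0.003
gripper_force: 1.8
```

```bash
python3 st.py; python3 rail.py;python3 rail.py|grep top; python3 rail.py|grep top
```

```text
[ -15.4   16.1  -39.9 -165.5  -26.3  -99.4] [-0.0139 -0.0005  0.1767] 17.1833 [-2.1  1.4 -3.3]
[[0.504, 0.003, 0.864], [0.0, -1.0, 0.003], [0.864, -0.001, -0.504]]
wrist railtop 18185 [0.214  0.2145 0.2151]
wrist tabtop 0 0
top railtop 490 [0.2103 0.2146 0.2187]
top tabtop 67 [0.2107 0.2149 0.2194]
wrist railtop 18162 [0.2141 0.2146 0.2152]
wrist tabtop 0 0
top railtop 494 [0.2106 0.2145 0.2184]
top tabtop 67 [0.2105 0.2147 0.2196]
wrist railtop 18166 [0.2141 0.2147 0.2153]
wrist tabtop 0 0
top railtop 493 [0.2104 0.2146 0.2187]
top tabtop 64 [0.2117 0.2145 0.2179]
```

The rail is flush with the tab (214.6 against 214.6 mm). I'll back off downward and out.

>>> {"op": "drive_tool", "data": {"rows": [{"tx": -0.87, "ty": 0, "tz": 0.5, "ax": 0, "ay": 0, "az": 0, "claw": 0}, {"tx": -1.73, "ty": 0, "tz": 1, "ax": 0, "ay": 0, "az": 0, "claw": 0}, {"tx": -1.3, "ty": 0, "tz": -2.3, "ax": 0, "ay": 0, "az": 0, "claw": 0}, {"tx": -1.3, "ty": 0, "tz": -2.3, "ax": 0, "ay": 0, "az": 0, "claw": 0}, {"tx": -1.3, "ty": 0, "tz": -2.3, "ax": 0, "ay": 0, "az": 0, "claw": 0}, {"tx": -1.3, "ty": 0, "tz": -2.3, "ax": 0, "ay": 0, "az": 0, "claw": 0}, {"tx": 2.4, "ty": 0, "tz": -1.4, "ax": 0, "ay": 0, "az": 0, "claw": 0}, {"tx": 2.4, "ty": 0, "tz": -1.4, "ax": 0, "ay": 0, "az": 0, "claw": 0}, {"tx": 0, "ty": 0, "tz": 0, "ax": 0, "ay": 0, "az": 0, "claw": 0}]}}

```text
time_s: 18.23
tcp_pos: [0.5503, 0.0301, 0.2153]
ee_rot: [[0.478, -0.142, 0.867], [-0.069, -0.99, -0.124], [0.875, -0.001, -0.483]]
wrist_force: [1.0, 1.3, 1.5]
gripper_width: 0.004
gripper_force: 0.0
```

```bash
cat > p5.py <<'E'
from p3 import *
print(q0.round(1),si(f(q0)[0]).round(3))
yaw=np.radians(178.2); x=np.array([np.cos(yaw),np.sin(yaw),0]); z=np.array([0,0,-1.]); T=np.c_[x,np.cross(z,x),z]
C=np.array([.452,.376,0])+x*.03
h,e=ik(C+[0,0,.25],T,[58,10,-5,0,-75,-150]); print(h.round(1),e)
W=[q0,np.array([-10,5,-38,-125,-36,-80]),np.array([4,-3,-29,-75,-38,-65]),np.array([22,-6,-28,-35,-45,-90.]),np.array([45,2,-20,-8,-60,-130]),h]
plan(W,[10,11,10,11,7])
E
python3 p5.py
```

```text
[ -17.2    2.7  -47.6 -159.   -22.5 -105.2] [-0.114 -0.002  0.216]
[  58.2   15.2   -5.5   -0.   -69.3 -150. ] 4.388156504830931e-13
SEG 0 n 10 t [ 0.78 -1.   -0.01] a [ 0.035  0.038 -0.104] mm 13 deg 6.6
  q [ -16.    3.  -45. -149.  -28.  -97.] e0.000 dq3 tcp [-0.107  0.03   0.234] bx -0.107 zmin 0.203 wristR 0.29 0.36
  q [ -14.    4.  -42. -139.  -32.  -89.] e0.000 dq3 tcp [-0.109  0.066  0.245] bx -0.109 zmin 0.19 wristR 0.28 0.35
  q [ -11.    5.  -39. -129.  -35.  -82.] e0.000 dq3 tcp [-0.121  0.102  0.248] bx -0.121 zmin 0.175 wristR 0.28 0.34
  q [ -10.    5.  -38. -125.  -36.  -79.] e0.000 dq4 tcp [-0.127  0.113  0.246] bx -0.127 zmin 0.171 wristR 0.28 0.34
SEG 1 n 11 t [ 0.65 -0.3  -0.5 ] a [ 0.026  0.037 -0.11 ] mm 9 deg 6.8
  q [  -8.    3.  -35. -112.  -37.  -75.] e0.000 dq5 tcp [-0.149  0.124  0.255] bx -0.137 zmin 0.174 wristR 0.28 0.35
  q [ -4.   1. -32. -98. -38. -71.] e0.000 dq4 tcp [-0.174  0.131  0.257] bx -0.16 zmin 0.184 wristR 0.28 0.37
  q [  0.  -1. -30. -85. -38. -67.] e0.000 dq5 tcp [-0.2    0.132  0.255] bx -0.192 zmin 0.19 wristR 0.28 0.39
  q [  4.  -3
[... 870 characters left out ...]
0.244] bx -0.232 zmin 0.244 wristR 0.37 0.53
  q [  42.   -1.  -22.  -11.  -56. -126.] e0.000 dq2 tcp [-0.288  0.161  0.246] bx -0.233 zmin 0.246 wristR 0.41 0.54
  q [  45.    2.  -20.   -8.  -60. -129.] e0.000 dq2 tcp [-0.29   0.175  0.245] bx -0.231 zmin 0.245 wristR 0.43 0.55
SEG 4 n 7 t [-0.3   2.1   0.17] a [0.027 0.002 0.009] mm 21 deg 1.6
  q [  52.    7.  -15.   -4.  -63. -140.] e0.000 dq3 tcp [-0.292  0.239  0.251] bx -0.236 zmin 0.251 wristR 0.48 0.56
  q [  57.   13.   -8.   -1.  -68. -148.] e0.000 dq2 tcp [-0.291  0.302  0.251] bx -0.239 zmin 0.251 wristR 0.54 0.56
  q [  58.   15.   -5.   -0.  -69. -150.] e0.000 dq3 tcp [-0.291  0.324  0.25 ] bx -0.24 zmin 0.25 wristR 0.57 0.56
```

>>> {"op": "drive_tool", "data": {"rows": [{"tx": 0.78, "ty": -1.0, "tz": -0.01, "ax": 0.035, "ay": 0.038, "az": -0.104, "claw": 0}, {"tx": 0.78, "ty": -1.0, "tz": -0.01, "ax": 0.035, "ay": 0.038, "az": -0.104, "claw": 0}, {"tx": 0.78, "ty": -1.0, "tz": -0.01, "ax": 0.035, "ay": 0.038, "az": -0.104, "claw": 0}, {"tx": 0.78, "ty": -1.0, "tz": -0.01, "ax": 0.035, "ay": 0.038, "az": -0.104, "claw": 0}, {"tx": 0.78, "ty": -1.0, "tz": -0.01, "ax": 0.035, "ay": 0.038, "az": -0.104, "claw": 0}, {"tx": 0.78, "ty": -1.0, "tz": -0.01, "ax": 0.035, "ay": 0.038, "az": -0.104, "claw": 0}, {"tx": 0.78, "ty": -1.0, "tz": -0.01, "ax": 0.035, "ay": 0.038, "az": -0.104, "claw": 0}, {"tx": 0.78, "ty": -1.0, "tz": -0.01, "ax": 0.035, "ay": 0.038, "az": -0.104, "claw": 0}, {"tx": 0.78, "ty": -1.0, "tz": -0.01, "ax": 0.035, "ay": 0.038, "az": -0.104, "claw": 0}, {"tx": 0.78, "ty": -1.0, "tz": -0.01, "ax": 0.035, "ay": 0.038, "az": -0.104, "claw": 0}]}}

```text
time_s: 19.07
tcp_pos: [0.5517, 0.1481, 0.2383]
ee_rot: [[-0.073, 0.456, 0.887], [0.779, -0.53, 0.336], [0.623, 0.715, -0.316]]
wrist_force: [1.1, 0.9, -0.3]
gripper_width: 0.003
gripper_force: 0.0
```

>>> {"op": "drive_tool", "data": {"rows": [{"tx": 0.65, "ty": -0.3, "tz": -0.5, "ax": 0.026, "ay": 0.037, "az": -0.11, "claw": 0}, {"tx": 0.65, "ty": -0.3, "tz": -0.5, "ax": 0.026, "ay": 0.037, "az": -0.11, "claw": 0}, {"tx": 0.65, "ty": -0.3, "tz": -0.5, "ax": 0.026, "ay": 0.037, "az": -0.11, "claw": 0}, {"tx": 0.65, "ty": -0.3, "tz": -0.5, "ax": 0.026, "ay": 0.037, "az": -0.11, "claw": 0}, {"tx": 0.65, "ty": -0.3, "tz": -0.5, "ax": 0.026, "ay": 0.037, "az": -0.11, "claw": 0}, {"tx": 0.65, "ty": -0.3, "tz": -0.5, "ax": 0.026, "ay": 0.037, "az": -0.11, "claw": 0}, {"tx": 0.65, "ty": -0.3, "tz": -0.5, "ax": 0.026, "ay": 0.037, "az": -0.11, "claw": 0}, {"tx": 0.65, "ty": -0.3, "tz": -0.5, "ax": 0.026, "ay": 0.037, "az": -0.11, "claw": 0}, {"tx": 0.65, "ty": -0.3, "tz": -0.5, "ax": 0.026, "ay": 0.037, "az": -0.11, "claw": 0}, {"tx": 0.65, "ty": -0.3, "tz": -0.5, "ax": 0.026, "ay": 0.037, "az": -0.11, "claw": 0}]}}

```text
time_s: 19.9
tcp_pos: [0.4724, 0.178, 0.2472]
ee_rot: [[-0.771, 0.154, 0.618], [0.605, 0.479, 0.636], [-0.198, 0.864, -0.462]]
wrist_force: [-0.0, 0.6, -0.9]
gripper_width: 0.008
gripper_force: 0.0
```

>>> {"op": "drive_tool", "data": {"rows": [{"tx": 0.65, "ty": -0.3, "tz": -0.5, "ax": 0.026, "ay": 0.037, "az": -0.11, "claw": 0}, {"tx": 0.58, "ty": -0.27, "tz": -0.29, "ax": 0.029, "ay": 0.038, "az": -0.034, "claw": 0}, {"tx": 0.58, "ty": -0.27, "tz": -0.29, "ax": 0.029, "ay": 0.038, "az": -0.034, "claw": 0}, {"tx": 0.58, "ty": -0.27, "tz": -0.29, "ax": 0.029, "ay": 0.038, "az": -0.034, "claw": 0}, {"tx": 0.58, "ty": -0.27, "tz": -0.29, "ax": 0.029, "ay": 0.038, "az": -0.034, "claw": 0}, {"tx": 0.58, "ty": -0.27, "tz": -0.29, "ax": 0.029, "ay": 0.038, "az": -0.034, "claw": 0}, {"tx": 0.58, "ty": -0.27, "tz": -0.29, "ax": 0.029, "ay": 0.038, "az": -0.034, "claw": 0}, {"tx": 0.58, "ty": -0.27, "tz": -0.29, "ax": 0.029, "ay": 0.038, "az": -0.034, "claw": 0}, {"tx": 0.58, "ty": -0.27, "tz": -0.29, "ax": 0.029, "ay": 0.038, "az": -0.034, "claw": 0}, {"tx": 0.58, "ty": -0.27, "tz": -0.29, "ax": 0.029, "ay": 0.038, "az": -0.034, "claw": 0}]}}

```text
time_s: 20.73
tcp_pos: [0.4042, 0.1622, 0.2289]
ee_rot: [[-0.959, -0.073, 0.273], [0.099, 0.817, 0.569], [-0.265, 0.573, -0.776]]
wrist_force: [-0.1, -0.4, -0.2]
gripper_width: 0.006
gripper_force: 0.0
```

```bash
cat > p6.py <<'E'
from p3 import *
print(q0.round(1),si(f(q0)[0]).round(3))
yaw=np.radians(178.2); x=np.array([np.cos(yaw),np.sin(yaw),0]); z=np.array([0,0,-1.]); T=np.c_[x,np.cross(z,x),z]
C=np.array([.452,.376,0])+x*.03
h,e=ik(C+[0,0,.25],T,[58,10,-5,0,-75,-150])
plan([q0,np.array([45,2,-20,-8,-60,-130]),h],[8,7])
E
python3 p6.py
```

```text
[ 20.6  -5.5 -28.3 -39.  -43.9 -88.3] [-0.277  0.109  0.23 ]
SEG 0 n 8 t [0.03 0.86 0.16] a [ 0.054  0.035 -0.002] mm 9 deg 3.7
  q [  34.   -5.  -27.  -22.  -46. -111.] e0.000 dq7 tcp [-0.282  0.133  0.239] bx -0.234 zmin 0.239 wristR 0.35 0.51
  q [  41.   -1.  -24.  -12.  -54. -125.] e0.000 dq4 tcp [-0.287  0.158  0.245] bx -0.234 zmin 0.245 wristR 0.4 0.54
  q [  45.    2.  -20.   -8.  -60. -130.] e0.000 dq3 tcp [-0.29   0.175  0.246] bx -0.232 zmin 0.246 wristR 0.43 0.55
SEG 1 n 7 t [-0.3   2.1   0.16] a [0.026 0.002 0.008] mm 21 deg 1.6
  q [  52.    7.  -15.   -4.  -63. -140.] e0.000 dq3 tcp [-0.291  0.239  0.251] bx -0.236 zmin 0.251 wristR 0.48 0.56
  q [  57.   13.   -8.   -1.  -68. -148.] e0.000 dq2 tcp [-0.291  0.302  0.251] bx -0.239 zmin 0.251 wristR 0.54 0.56
  q [  58.   15.   -5.   -0.  -69. -150.] e0.000 dq3 tcp [-0.29   0.324  0.25 ] bx -0.24 zmin 0.25 wristR 0.57 0.56
```

>>> {"op": "drive_tool", "data": {"rows": [{"tx": 0.03, "ty": 0.86, "tz": 0.16, "ax": 0.054, "ay": 0.035, "az": -0.002, "claw": 0}, {"tx": 0.03, "ty": 0.86, "tz": 0.16, "ax": 0.054, "ay": 0.035, "az": -0.002, "claw": 0}, {"tx": 0.03, "ty": 0.86, "tz": 0.16, "ax": 0.054, "ay": 0.035, "az": -0.002, "claw": 0}, {"tx": 0.03, "ty": 0.86, "tz": 0.16, "ax": 0.054, "ay": 0.035, "az": -0.002, "claw": 0}, {"tx": 0.03, "ty": 0.86, "tz": 0.16, "ax": 0.054, "ay": 0.035, "az": -0.002, "claw": 0}, {"tx": 0.03, "ty": 0.86, "tz": 0.16, "ax": 0.054, "ay": 0.035, "az": -0.002, "claw": 0}, {"tx": 0.03, "ty": 0.86, "tz": 0.16, "ax": 0.054, "ay": 0.035, "az": -0.002, "claw": 0}, {"tx": 0.03, "ty": 0.86, "tz": 0.16, "ax": 0.054, "ay": 0.035, "az": -0.002, "claw": 0}]}}

```text
time_s: 21.4
tcp_pos: [0.4011, 0.2296, 0.2453]
ee_rot: [[-1.0, -0.023, 0.013], [-0.02, 0.983, 0.18], [-0.017, 0.18, -0.984]]
wrist_force: [1.1, -0.2, 0.8]
gripper_width: 0.004
gripper_force: 0.0
```

>>> {"op": "drive_tool", "data": {"rows": [{"tx": -0.3, "ty": 2.1, "tz": 0.16, "ax": 0.026, "ay": 0.002, "az": 0.008, "claw": 0}, {"tx": -0.3, "ty": 2.1, "tz": 0.16, "ax": 0.026, "ay": 0.002, "az": 0.008, "claw": 0}, {"tx": -0.3, "ty": 2.1, "tz": 0.16, "ax": 0.026, "ay": 0.002, "az": 0.008, "claw": 0}, {"tx": -0.3, "ty": 2.1, "tz": 0.16, "ax": 0.026, "ay": 0.002, "az": 0.008, "claw": 8.7}, {"tx": -0.3, "ty": 2.1, "tz": 0.16, "ax": 0.026, "ay": 0.002, "az": 0.008, "claw": 8.7}, {"tx": -0.3, "ty": 2.1, "tz": 0.16, "ax": 0.026, "ay": 0.002, "az": 0.008, "claw": 8.7}, {"tx": -0.3, "ty": 2.1, "tz": 0.16, "ax": 0.026, "ay": 0.002, "az": 0.008, "claw": 8.7}, {"tx": 0, "ty": 0, "tz": 0, "ax": 0, "ay": 0, "az": 0, "claw": 8.7}, {"tx": 0, "ty": 0, "tz": 0, "ax": 0, "ay": 0, "az": 0, "claw": 8.7}, {"tx": 0, "ty": 0, "tz": 0, "ax": 0, "ay": 0, "az": 0, "claw": 8.7}]}}

```text
time_s: 22.23
tcp_pos: [0.4227, 0.3756, 0.2485]
ee_rot: [[-0.999, 0.035, -0.001], [0.035, 0.999, 0.0], [0.001, 0.0, -1.0]]
wrist_force: [0.2, -0.1, -0.1]
gripper_width: 0.45
gripper_force: 0.0
```

```bash
python3 st.py; python3 plate.py; python3 - <<'E'
from h import *
for n in("wrist","top"):
    v=load(n); P=cloud(v); x,y,z=P[...,0],P[...,1],P[...,2]
    with np.errstate(invalid='ignore'):
        m=(abs(z-.07)<.008)&(abs(x-.45)<.11)&(abs(y-.376)<.045); q=P[m]; print(n,len(q),rect(q) if len(q)>5 else 0, np.median(q[:,2]), q[:,0].min(),q[:,0].max())
v=load("wrist"); save("w3",v["p"])
E
python3 rail.py | grep top
```

```text
[  58.    15.2   -5.7   -0.   -69.1 -150. ] [-0.2899  0.3222  0.2485] 22.2333 [ 0.2 -0.1 -0.1]
[[-0.994, -0.108, -0.001], [-0.108, 0.994, 0.0], [0.001, 0.0, -1.0]]
wrist 420 [-0.0031 -0.0278  0.0717] z@-15 0.0718 std 0.0007 xr -0.13480840184211287 -0.07875307775384438
top 800 [-0.0055  0.0029  0.07  ] z@-15 0.0701 std 0.00161 xr -0.16495473587461532 -0.02009470874960692
scene 94 [ 0.0121 -0.0075  0.0713] z@-15 0.0711 std 0.00149 xr -0.05102530901055182 -0.020191752350643785
wrist 4686 ((439.66595458984375, 381.5882873535156), (44.467247009277344, 140.95587158203125), 87.3716812133789) 0.07075952334771837 0.3686233661328985 0.5107593824383507
top 244 ((452.07269287109375, 376.7178039550781), (46.66267013549805, 160.19989013671875), 87.57011413574219) 0.07021885630615887 0.3725462625928415 0.5312906239734443
wrist railtop 0 0
wrist tabtop 0 0
top railtop 486 [0.2107 0.2149 0.2185]
top tabtop 66 [0.2095 0.2138 0.2179]
```

View pics/w3.png

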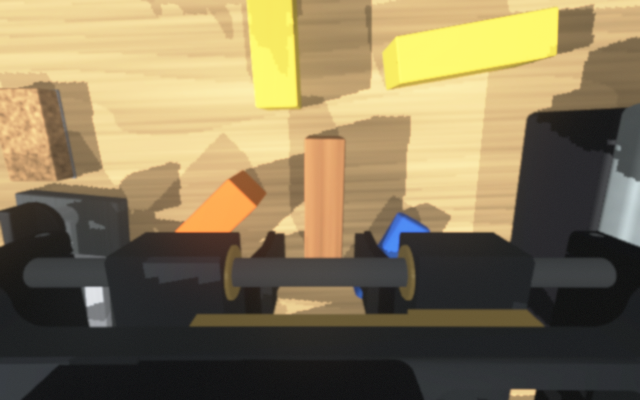

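The wrist view shows the blank at (304-345, 135-258) between the fingers. The orange block's corner is about 10 mm clear of the left finger at (262,190), so I'll open to 7 cm and descend.

>>> {"op": "drive_tool", "data": {"rows": [{"tx": 0.2, "ty": 0.49, "tz": 3.5, "ax": 0, "ay": 0, "az": 0.008, "claw": 7}, {"tx": 0, "ty": 0, "tz": 4, "ax": 0, "ay": 0, "az": 0, "claw": 7}, {"tx": 0, "ty": 0, "tz": 4, "ax": 0, "ay": 0, "az": 0, "claw": 7}, {"tx": 0, "ty": 0, "tz": 0, "ax": 0, "ay": 0, "az": 0, "claw": 7}, {"tx": 0, "ty": 0, "tz": 3, "ax": 0, "ay": 0, "az": 0, "claw": 7}, {"tx": 0, "ty": 0, "tz": 3, "ax": 0, "ay": 0, "az": 0, "claw": 7}, {"tx": 0, "ty": 0, "tz": 2.6, "ax": 0, "ay": 0, "az": 0, "claw": 7}, {"tx": 0, "ty": 0, "tz": 2.1, "ax": 0, "ay": 0, "az": 0, "claw": 7}, {"tx": 0, "ty": 0, "tz": 0, "ax": 0, "ay": 0, "az": 0, "claw": 7}]}}

```text
time_s: 23.23
tcp_pos: [0.4207, 0.3793, 0.0242]
ee_rot: [[-0.999, 0.044, -0.003], [0.044, 0.999, -0.005], [0.002, -0.005, -1.0]]
wrist_force: [-0.9, -0.5, -0.1]
gripper_width: 0.804
gripper_force: 0.0
```

>>> {"op": "drive_tool", "data": {"rows": [{"tx": 0, "ty": 0, "tz": 0, "ax": 0, "ay": 0, "az": 0, "claw": 0}, {"tx": 0, "ty": 0, "tz": 0, "ax": 0, "ay": 0, "az": 0, "claw": 0}, {"tx": 0, "ty": 0, "tz": 0, "ax": 0, "ay": 0, "az": 0, "claw": 0}, {"tx": 0, "ty": 0, "tz": 0, "ax": 0, "ay": 0, "az": 0, "claw": 0}, {"tx": 0, "ty": 0, "tz": 0, "ax": 0, "ay": 0, "az": 0, "claw": 0}, {"tx": 0, "ty": 0, "tz": 0, "ax": 0, "ay": 0, "az": 0, "claw": 0}, {"tx": 0, "ty": 0, "tz": 0, "ax": 0, "ay": 0, "az": 0, "claw": 0}, {"tx": 0, "ty": 0, "tz": 0, "ax": 0, "ay": 0, "az": 0, "claw": 0}]}}

```text
time_s: 23.9
tcp_pos: [0.4221, 0.3814, 0.0278]
ee_rot: [[-0.999, 0.043, 0.002], [0.043, 0.999, 0.002], [-0.002, 0.002, -1.0]]
wrist_force: [-1.7, -1.6, 7.2]
gripper_width: 0.515
gripper_force: 30.0
```

>>> {"op": "drive_tool", "data": {"rows": [{"tx": 0, "ty": 0, "tz": -1, "ax": 0, "ay": 0, "az": 0, "claw": 0}, {"tx": 0, "ty": 0, "tz": -2, "ax": 0, "ay": 0, "az": 0, "claw": 0}, {"tx": 0, "ty": 0, "tz": -3, "ax": 0, "ay": 0, "az": 0, "claw": 0}, {"tx": 0, "ty": 0, "tz": -3, "ax": 0, "ay": 0, "az": 0, "claw": 0}, {"tx": 0, "ty": 0, "tz": -3, "ax": 0, "ay": 0, "az": 0, "claw": 0}, {"tx": 0, "ty": 0, "tz": -3, "ax": 0, "ay": 0, "az": 0, "claw": 0}, {"tx": 0, "ty": 0, "tz": -2, "ax": 0, "ay": 0, "az": 0, "claw": 0}, {"tx": 0, "ty": 0, "tz": -1, "ax": 0, "ay": 0, "az": 0, "claw": 0}, {"tx": 0, "ty": 0, "tz": 0, "ax": 0, "ay": 0, "az": 0, "claw": 0}]}}

```text
time_s: 24.65
tcp_pos: [0.4217, 0.3815, 0.2085]
ee_rot: [[-0.999, 0.043, 0.003], [0.043, 0.999, 0.004], [-0.003, 0.004, -1.0]]
wrist_force: [0.2, 0.8, -3.2]
gripper_width: 0.518
gripper_force: 30.0
```

```bash
cat > bl.py <<'E'
from h import *
s=sense(); t=np.array(s["tcp_pos"]); R=np.array(s["ee_rot"]); print(s["wrist_force"],s["gripper_width"],np.round(s["joints"],1),tos(t).round(4))
for n in("wrist","top"):
    grab(n); v=load(n); Q=(cloud(v)-t)@R  # tool frame
    x,y,z=Q[...,0],Q[...,1],Q[...,2]
    with np.errstate(invalid='ignore'):
        m=(abs(y)<.019)&(x>.012)&(x<.09)&(z>-.075)&(z<-.02) if n=="wrist" else (abs(y)<.03)&(abs(x)<.15)&(z>-.08)&(z<-.0)
        q=Q[m]; print(n,len(q))
        if len(q)<30: continue
        c=np.linalg.lstsq(np.c_[q,np.ones(len(q))][:,[0,1,3]],q[:,2],rcond=None)[0]; print(" slope",c.round(4),"x range",np.percentile(q[:,0],[1,99]).round(4),"y",np.percentile(q[:,1],[1,99]).round(4))
E
python3 bl.py
```

```text
[ 0.15096224  0.78176156 -3.22088106] 0.5176531705882725 [  58.5   17.    -9.1    0.   -63.6 -150.9] [-0.2917  0.3278  0.2085]
wrist 8995
 slope [ 0.0971  0.0021 -0.0457] x range [0.0152 0.053 ] y [-0.0186  0.0186]
top 438
 slope [ 0.0101 -0.3276 -0.0376] x range [-0.1085  0.0507] y [-0.0271  0.0188]
```

```bash
sed -i 's/(x<.09)/(x<.044)/' bl.py; python3 bl.py | grep -A1 wrist; python3 to.py -.25 0 .205 -90 0 10 -1
```

```text
wrist 6213
 slope [-0.0033  0.0016 -0.0429] x range [0.0151 0.0437] y [-0.0186  0.0186]
[  58.5   17.3   -9.4   -0.   -63.5 -150.9] [-0.2928  0.3259  0.2038]
{'t_cm': array([-0.249, -3.279, -0.007]), 'a': array([-0.0003, -0.0002,  0.01  ]), 'mm': np.float64(32.8853505020654), 'deg': np.float64(0.5710154376301836)}
[  29.4    2.4  -28.    -0.   -59.6 -127.6] 0.0
```

>>> {"op": "drive_tool", "data": {"rows": [{"tx": -0.25, "ty": -3.28, "tz": 0, "ax": 0, "ay": 0, "az": 0.01, "claw": 0}, {"tx": -0.25, "ty": -3.28, "tz": 0, "ax": 0, "ay": 0, "az": 0.01, "claw": 0}, {"tx": -0.25, "ty": -3.28, "tz": 0, "ax": 0, "ay": 0, "az": 0.01, "claw": 0}, {"tx": -0.25, "ty": -3.28, "tz": 0, "ax": 0, "ay": 0, "az": 0.01, "claw": 0}, {"tx": -0.25, "ty": -3.28, "tz": 0, "ax": 0, "ay": 0, "az": 0.01, "claw": 0}, {"tx": -0.25, "ty": -3.28, "tz": 0, "ax": 0, "ay": 0, "az": 0.01, "claw": 0}, {"tx": -0.25, "ty": -3.28, "tz": 0, "ax": 0, "ay": 0, "az": 0.01, "claw": 0}, {"tx": -0.25, "ty": -3.28, "tz": 0, "ax": 0, "ay": 0, "az": 0.01, "claw": 0}, {"tx": -0.25, "ty": -3.28, "tz": 0, "ax": 0, "ay": 0, "az": 0.01, "claw": 0}, {"tx": -0.25, "ty": -3.28, "tz": 0, "ax": 0, "ay": 0, "az": 0.01, "claw": 0}]}}

```text
time_s: 25.68
tcp_pos: [0.4162, 0.0502, 0.2046]
ee_rot: [[-0.99, 0.143, -0.002], [0.143, 0.99, -0.001], [0.002, -0.001, -1.0]]
wrist_force: [1.0, 0.3, -3.9]
gripper_width: 0.512
gripper_force: 30.0
```

>>> {"op": "drive_tool", "data": {"rows": [{"tx": 0, "ty": 0, "tz": 2, "ax": 0, "ay": 0, "az": 0, "claw": 0}, {"tx": 0, "ty": 0, "tz": 2, "ax": 0, "ay": 0, "az": 0, "claw": 0}, {"tx": 0, "ty": 0, "tz": 1.5, "ax": 0, "ay": 0, "az": 0, "claw": 0}, {"tx": 0, "ty": 0, "tz": 0, "ax": 0, "ay": 0, "az": 0, "claw": 0}, {"tx": 0, "ty": 0, "tz": 0, "ax": 0, "ay": 0, "az": 0, "claw": 0}]}}

```text
time_s: 26.1
tcp_pos: [0.4166, 0.0515, 0.1499]
ee_rot: [[-0.99, 0.143, -0.003], [0.143, 0.99, -0.002], [0.002, -0.002, -1.0]]
wrist_force: [0.3, 1.5, -3.5]
gripper_width: 0.518
gripper_force: 30.0
```

```bash
python3 st.py; python3 to.py -.084 0 .148 -90 0 8 -1; python3 - <<'E'
from h import *
# where does the held blank sit, and refresh sander frame from top cam (plate + bar)
grab("top"); v=load("top"); Q=tos(cloud(v)); x,y,z=Q[...,0],Q[...,1],Q[...,2]
with np.errstate(invalid='ignore'):
    m=(abs(z-.0705)<.006)&(x>-.13)&(x<-.05)&(abs(y)<.1)
    q=Q[m]; print("plate y by x", [(a,np.percentile(q[abs(q[:,0]-a)<.012][:,1],[0.5,99.5]).round(4)) for a in(-.12,-.09,-.06)])
    m=(z>.43)&(z<.45)&(abs(x)<.04); q=Q[m]; print("bar",rect(q))
E
```

```text
[  29.4    6.3  -32.8    0.   -51.1 -127.6] [-0.2497  0.0004  0.1499] 26.1 [ 0.3  1.5 -3.5]
[[-1.0, -0.0, -0.002], [-0.0, 1.0, -0.002], [0.002, -0.002, -1.0]]
[  29.4    6.3  -32.8    0.   -51.1 -127.6] [-0.2497  0.0004  0.1499]
{'t_cm': array([-2.071, -0.006,  0.02 ]), 'a': array([-0.0003, -0.0003,  0.    ]), 'mm': np.float64(20.71240105745674), 'deg': np.float64(0.02318346454442564)}
[  18.7   21.4  -11.9    0.   -56.6 -116.9] 0.0
plate y by x [(-0.12, array([-0.0701,  0.0672])), (-0.09, array([-0.0702,  0.0681])), (-0.06, array([-0.07  ,  0.0683]))]
bar ((0.9121475219726562, 0.15545654296875), (31.401412963867188, 369.9684143066406), 0.5123556852340698)
```

```bash
python3 - <<'E'
from h import *
def edge(Q,sel,ax,pc,lo,hi,n=14):
    q=Q[sel]; o=1-ax; a=[];b=[]
    for t in np.linspace(lo,hi,n):
        k=q[abs(q[:,o]-t)<.008]
        if len(k)>8: a.append(t); b.append(np.percentile(k[:,ax],pc))
    c=np.polyfit(a,b,1); print("slope deg",np.degrees(np.arctan(c[0])).round(2),"at0",c[1].round(4),"res",np.std(np.polyval(c,a)-b).round(5),len(a))
Q=np.load("Q.npy"); x,y,z=Q[...,0],Q[...,1],Q[...,2]
with np.errstate(invalid='ignore'):
    edge(Q,(abs(z-.145)<.002)&(x<-.005)&(x>-.06)&(abs(y)<.14),0,3,-.13,.13)
v=load("top"); Q=tos(cloud(v)); x,y,z=Q[...,0],Q[...,1],Q[...,2]
with np.errstate(invalid='ignore'):
    s=(abs(z-.0705)<.006)&(x>-.165)&(x<-.045)&(abs(y)<.1)
    edge(Q,s,1,2,-.15,-.05); edge(Q,s,1,98,-.15,-.05)
    edge(Q,(abs(z-.44)<.006)&(abs(x)<.04),0,4,-.17,.17)
    edge(Q,(abs(z-.44)<.006)&(abs(x)<.04),0,96,-.17,.17)
E
```

```text
slope deg -0.19 at0 -0.0359 res 0.00099 14
slope deg 1.67 at0 -0.0659 res 0.0005 14
slope deg 18.62 at0 0.0931 res 0.02075 14
slope deg -0.48 at0 -0.0047 res 0.00363 14
slope deg -0.56 at0 0.0121 res 0.00085 14
```

>>> {"op": "drive_tool", "data": {"rows": [{"tx": -2.07, "ty": 0, "tz": 0, "ax": 0, "ay": 0, "az": -0.004, "claw": 0}, {"tx": -2.07, "ty": 0, "tz": 0, "ax": 0, "ay": 0, "az": 0, "claw": 0}, {"tx": -2.07, "ty": 0, "tz": 0.03, "ax": 0, "ay": 0, "az": 0, "claw": 0}, {"tx": -2.07, "ty": 0, "tz": 0.03, "ax": 0, "ay": 0, "az": 0, "claw": 0}, {"tx": -2.07, "ty": 0, "tz": 0.03, "ax": 0, "ay": 0, "az": 0, "claw": 0}, {"tx": -2.07, "ty": 0, "tz": 0.03, "ax": 0, "ay": 0, "az": 0, "claw": 0}, {"tx": -2.07, "ty": 0, "tz": 0.03, "ax": 0, "ay": 0, "az": 0, "claw": 0}, {"tx": -2.07, "ty": 0, "tz": 0.03, "ax": 0, "ay": 0, "az": 0, "claw": 0}, {"tx": 0, "ty": 0, "tz": 0, "ax": 0, "ay": 0, "az": 0, "claw": 0}]}}

```text
time_s: 26.9
tcp_pos: [0.5861, 0.0293, 0.1502]
ee_rot: [[-0.99, 0.138, 0.006], [0.138, 0.99, 0.0], [-0.006, 0.001, -1.0]]
wrist_force: [1.1, 0.5, -3.2]
gripper_width: 0.512
gripper_force: 30.0
```

```bash
python3 st.py; python3 bl.py; python3 rail.py | grep top
```

```text
[ 1.870e+01  2.170e+01 -1.130e+01  1.000e-01 -5.680e+01 -1.167e+02] [-0.0788  0.0027  0.1502] 26.9 [ 1.1  0.5 -3.2]
[[-1.0, -0.004, 0.006], [-0.004, 1.0, 0.001], [-0.006, 0.001, -1.0]]
[ 1.08664432  0.51562204 -3.20930009] 0.5120505545648326 [ 1.870e+01  2.170e+01 -1.130e+01  1.000e-01 -5.680e+01 -1.167e+02] [-0.0788  0.0027  0.1502]
wrist 6213
 slope [-0.0032  0.0009 -0.0429] x range [0.0151 0.0437] y [-0.0186  0.0186]
top 163
 slope [ 0.256  -0.1297 -0.0491] x range [0.0111 0.0531] y [-0.0249  0.0249]
wrist railtop 0 0
wrist tabtop 0 0
top railtop 161 [0.2112 0.2154 0.2186]
top tabtop 6 [0.2098 0.2141 0.2164]
```

>>> {"op": "drive_tool", "data": {"rows": [{"tx": 0, "ty": 0, "tz": 1.5, "ax": 0, "ay": 0, "az": 0, "claw": 0}, {"tx": 0, "ty": 0, "tz": 1.3, "ax": 0, "ay": 0, "az": 0, "claw": 0}, {"tx": 0, "ty": 0, "tz": 1.0, "ax": 0, "ay": 0, "az": 0, "claw": 0}, {"tx": 0, "ty": 0, "tz": 0.5, "ax": 0, "ay": 0, "az": 0, "claw": 0}, {"tx": 0, "ty": 0, "tz": 0, "ax": 0, "ay": 0, "az": 0, "claw": 0}, {"tx": 0, "ty": 0, "tz": 0, "ax": 0, "ay": 0, "az": 0, "claw": 0}]}}

```text
time_s: 27.6
tcp_pos: [0.5817, 0.0291, 0.1068]
ee_rot: [[-0.99, 0.138, 0.001], [0.138, 0.99, 0.0], [-0.001, 0.0, -1.0]]
wrist_force: [-0.3, 0.8, -3.4]
gripper_width: 0.514
gripper_force: 30.0
```

```bash
python3 st.py
```

```text
[  18.8   24.   -14.6    0.   -51.3 -116.8] [-0.0832  0.0019  0.1068] 27.6 [-0.3  0.8 -3.4]
[[-1.0, -0.005, 0.001], [-0.005, 1.0, 0.0], [-0.001, 0.0, -1.0]]
```

>>> {"op": "drive_tool", "data": {"rows": [{"tx": 0, "ty": -0.15, "tz": 0.4, "ax": 0, "ay": 0, "az": 0, "claw": 0}, {"tx": 0, "ty": 0, "tz": 0.3, "ax": 0, "ay": 0, "az": 0, "claw": 0}, {"tx": 0, "ty": 0, "tz": 0, "ax": 0, "ay": 0, "az": 0, "claw": 0}]}}

```text
time_s: 27.85
tcp_pos: [0.581, 0.0274, 0.0991]
ee_rot: [[-0.99, 0.139, 0.0], [0.139, 0.99, 0.0], [-0.0, 0.001, -1.0]]
wrist_force: [-0.5, 1.0, -3.7]
gripper_width: 0.517
gripper_force: 30.0
```

>>> {"op": "drive_tool", "data": {"rows": [{"tx": 0, "ty": 0, "tz": 0.1, "ax": 0, "ay": 0, "az": 0, "claw": 0}, {"tx": 0, "ty": 0, "tz": 0, "ax": 0, "ay": 0, "az": 0, "claw": 0}]}}

```text
time_s: 28.02
tcp_pos: [0.5814, 0.0276, 0.0984]
ee_rot: [[-0.99, 0.139, 0.001], [0.139, 0.99, 0.0], [-0.001, 0.001, -1.0]]
wrist_force: [-0.1, 0.2, -4.2]
gripper_width: 0.513
gripper_force: 30.0
```

>>> {"op": "drive_tool", "data": {"rows": [{"tx": 0, "ty": 0, "tz": 0.1, "ax": 0, "ay": 0, "az": 0, "claw": 0}, {"tx": 0, "ty": 0, "tz": 0, "ax": 0, "ay": 0, "az": 0, "claw": 0}]}}

```text
time_s: 28.18
tcp_pos: [0.5816, 0.0276, 0.0978]
ee_rot: [[-0.99, 0.138, 0.002], [0.138, 0.99, 0.0], [-0.002, 0.001, -1.0]]
wrist_force: [-0.5, -1.0, -1.6]
gripper_width: 0.514
gripper_force: 30.0
```

>>> {"op": "drive_tool", "data": {"rows": [{"tx": 0, "ty": 0, "tz": 0.07, "ax": 0, "ay": 0, "az": 0, "claw": 0}, {"tx": 0, "ty": 0, "tz": 0, "ax": 0, "ay": 0, "az": 0, "claw": 0}]}}

```text
time_s: 28.35
tcp_pos: [0.5816, 0.0276, 0.0977]
ee_rot: [[-0.99, 0.138, 0.002], [0.138, 0.99, 0.0], [-0.002, 0.001, -1.0]]
wrist_force: [-3.3, 0.9, 2.8]
gripper_width: 0.514
gripper_force: 30.0
```

Contact: the weight is now on the plate. I'll release and back away.

>>> {"op": "drive_tool", "data": {"rows": [{"tx": 0, "ty": 0, "tz": 0, "ax": 0, "ay": 0, "az": 0, "claw": 6.5}, {"tx": 0, "ty": 0, "tz": 0, "ax": 0, "ay": 0, "az": 0, "claw": 6.5}, {"tx": 0, "ty": 0, "tz": 0, "ax": 0, "ay": 0, "az": 0, "claw": 6.5}, {"tx": 0, "ty": 0, "tz": -1, "ax": 0, "ay": 0, "az": 0, "claw": 6.5}, {"tx": 0, "ty": 0, "tz": -3, "ax": 0, "ay": 0, "az": 0, "claw": 6.5}, {"tx": 0, "ty": 0, "tz": -3, "ax": 0, "ay": 0, "az": 0, "claw": 6.5}, {"tx": 2, "ty": 0, "tz": -3, "ax": 0, "ay": 0, "az": 0, "claw": 6.5}, {"tx": 3.5, "ty": 0, "tz": -2, "ax": 0, "ay": 0, "az": 0, "claw": 6.5}, {"tx": 4, "ty": 0, "tz": 0, "ax": 0, "ay": 0, "az": 0, "claw": 6.5}, {"tx": 4, "ty": 0, "tz": 0, "ax": 0, "ay": 0, "az": 0, "claw": 6.5}]}}

```text
time_s: 29.18
tcp_pos: [0.4474, 0.0466, 0.2185]
ee_rot: [[-0.99, 0.14, 0.005], [0.14, 0.99, 0.002], [-0.005, 0.003, -1.0]]
wrist_force: [0.3, 1.1, 0.2]
gripper_width: 0.75
gripper_force: 0.0
```

>>> {"op": "drive_tool", "data": {"rows": [{"tx": 2, "ty": 3.5, "tz": 0, "ax": 0, "ay": 0, "az": 0, "claw": 6.5}, {"tx": 0, "ty": 3.9, "tz": 0, "ax": 0, "ay": 0, "az": 0, "claw": 6.5}, {"tx": 0, "ty": 3.9, "tz": 0, "ax": 0, "ay": 0, "az": 0, "claw": 6.5}, {"tx": 0, "ty": 3.9, "tz": 0, "ax": 0, "ay": 0, "az": 0, "claw": 6.5}, {"tx": 0, "ty": 3.9, "tz": 0, "ax": 0, "ay": 0, "az": 0, "claw": 6.5}, {"tx": 0, "ty": 0, "tz": 0, "ax": 0, "ay": 0, "az": 0, "claw": 6.5}, {"tx": 0, "ty": 0, "tz": 0, "ax": 0, "ay": 0, "az": 0, "claw": 6.5}]}}

```text
time_s: 29.77
tcp_pos: [0.4543, 0.24, 0.2169]
ee_rot: [[-0.991, 0.136, 0.001], [0.136, 0.991, 0.001], [-0.001, 0.001, -1.0]]
wrist_force: [-0.1, -0.8, -0.1]
gripper_width: 0.747
gripper_force: 0.0
```

```bash
python3 st.py; python3 rail.py | grep top; python3 - <<'E'
from h import *
v=load("top"); Q=tos(cloud(v)); x,y,z=Q[...,0],Q[...,1],Q[...,2]
with np.errstate(invalid='ignore'):
    m=(abs(z-.14)<.012)&(x<.0)&(x>-.2)&(abs(y)<.06); q=Q[m]; print("blank",len(q),rect(q),np.median(q[:,2]),np.percentile(q[:,0],[0.5,99.5]))
    c=np.linalg.lstsq(np.c_[q,np.ones(len(q))][:,[0,1,3]],q[:,2],rcond=None)[0]; print(c)
    m=(x>-.165)&(x<-.04)&(abs(y)<.064)&(abs(y)>.03)&(z>.06)&(z<.08); q=Q[m]; c=np.linalg.lstsq(np.c_[q,np.ones(len(q))][:,[0,1,3]],q[:,2],rcond=None)[0]; print("plate",len(q),c)
    print("jar/glue", np.nanmedian(Q[(z>.068)&(z<.082)&(abs(x+.06)<.06)&(abs(y-.12)<.05)],axis=0), np.nanmedian(Q[(z>.13)&(z<.165)&(abs(x+.08)<.05)&(abs(y+.145)<.04)],axis=0))
p=v["p"]; save("topend",cv2.resize(p[95:245,180:380],None,fx=4,fy=4,interpolation=cv2.INTER_CUBIC))
E
```

```text
[  46.    11.4  -15.5    0.   -63.  -143.8] [-0.2392  0.1924  0.2169] 29.7667 [-0.1 -0.8 -0.1]
[[-1.0, -0.007, 0.001], [-0.007, 1.0, 0.001], [-0.001, 0.001, -1.0]]
wrist railtop 0 0
wrist tabtop 0 0
top railtop 541 [0.1479 0.2145 0.2184]
top tabtop 67 [0.2095 0.214  0.2179]
blank 438 ((-74.91426086425781, -2.032154083251953), (116.71916961669922, 45.064903259277344), 0.28040409088134766) 0.14036975605011237 [-0.13281296 -0.01723609]
[0.00417402 0.01930223 0.14055109]
plate 642 [ 0.00028419 -0.00017338  0.07069714]
jar/glue [-0.05242464  0.15065398  0.07583338] [-0.0791422  -0.15203551  0.15931012]
```

View pics/topend.png

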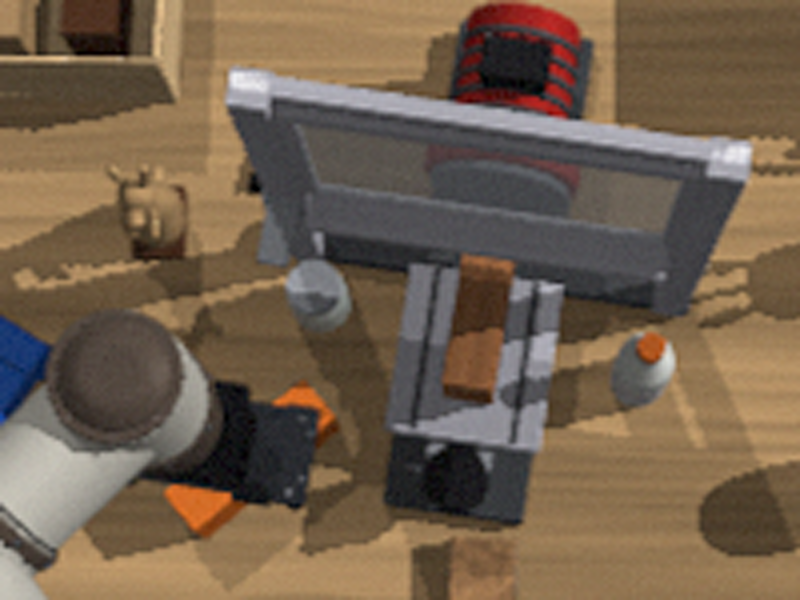

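The final view shows the blank at (480,325), centred on the level plate and pointing at the disc, with its far end under the raised rail. Jar, glue and figure have not moved. Centre x is about -53 mm, y offset is 2 mm or less and yaw is 0.3°, so I'm handing in.

```bash
python3 -c "from station import finish_job; print(finish_job())"
```

```text
the job is handed in; nothing more can be done
None
```

The job is handed in at about 30 s of the 72 s allowed: plate level to within about 1 mrad, rail top flush with the tab to under 1 mm, and the blank standing upright on the middle of the plate with its centre near x −53 mm, pointing at the disc to within about 0.3°, released and with the arm clear.

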